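Open the combination padlock in its checking fixture and present it

TASK

First free the fixture's sliding stop by turning its tall clamp knob a quarter turn anticlockwise, and slide the stop fully back from the padlock. Then turn the lock's dial clockwise until its pointer meets the mark by the shackle and the notch clicks, and pull the shackle fully open. Last, grip the lock by its body, lift it out of the fixture, level with its dial up, and hold it about 20 cm or more above the bench, finishing while you still hold it; leave the stop back and the other things on the bench undisturbed.

Things in the scene. Friction and masses are not known exactly. Their poses are not given: they have to be found in the camera images.
- fixture: Fixed checking fixture: dark steel base plate 250 x 105 x 10 mm screwed to the bench, carrying the lock's nest and a sliding stop. Origin on the bench near the plate's middle (plate x from -128 to +122 mm). +x runs along the plate from the lock to the stop, z up.
- nest (a point): Centre of the nest's pedestal top, 30 mm above the bench, at fixture x = -85 mm; fixture axes. The pedestal is 42 mm wide in y, narrower than the lock. 5 mm cross walls before and behind the lock (outer faces at x +-32, tops 38 mm above the bench). Ears at the corners only (tops 40 mm, outer faces y +-32) leave the middle 36 mm of both y sides of the lock free to grip.
- stop (a joint): Sliding stop, m: 0 = at the lock (start), 0.06 = fully back, moving along fixture +x. Aluminium block 52 x 58 mm, top 34 mm above the bench; at its lock end an upright plate 8 mm thick, top 54 mm, its face 8 mm from the closed shackle at 0, so the shackle cannot be drawn open. About 3 N of friction, stays where left; blocked until its knob is turned.
- stop_knob (a joint): Clamp knob on the stop, vertical axis, rad: 0 = tight, its bar lies across the slide (along fixture y); grows anticlockwise seen from above to its end stop at 1.6; the stop is free above about 1.2. Starts between 0 and 0.3. Friction about 0.12 N m, stays where it is left.
- knob_grip (a point): Middle of the clamp knob's black grip bar, on its turning axis, 73 mm above the bench; travels with the stop (fixture x = 25 mm when the stop is at 0). Bar 12 mm thick, 42 mm long along this point's y, 22 mm high (62 to 84 mm above the bench), on a round stem 16 mm thick.
- lock: Loose brass combination padlock lying in the nest, dial up, about 0.45 kg: body 52 x 52 x 30 mm. Origin: middle of its underside (30 mm above the bench). z up, +x towards the shackle, parallel to fixture +x. 0.8 mm play in the nest. Its y sides (52 mm apart) can be gripped from above, 38 to 60 mm above the bench; the dial knob, 53 mm above the underside, then stands between the fingers.
- dial (a joint): Dial of the padlock, vertical axis, rad: starts between 0.9 and 2.3 and grows anticlockwise seen from above. Turn it clockwise to 0, where its pointer stands at the raised white mark on the shackle side of the case. There (within about 0.15) the notch clicks: the shackle springs out about 6 mm and the dial is held. Friction about 0.04 N m.
- dial_grip (a point): Middle of the dial's grip bar, on the dial's axis, 73.5 mm above the bench (43.5 above the lock's underside). Bar 10 mm thick, 32 mm long along this point's x, 18 mm high (64.5 to 82.5 mm above the bench), on a disc of 20 mm radius with its top 64.5 mm above the bench.
- dial_nose (a point): Pointer of the dial: white line at the disc's edge, 19 mm from the axis; at dial 0 it points along the lock's +x.
- shackle (a joint): Shackle draw, m: about 0 to 0.002 while locked, springs to about 0.006 at the click, 0.024 = fully open (end stop), moving along the lock's +x. About 4 to 5 N of friction; it stays where it is left.
- shackle_bow (a point): Middle of the shackle's cross bar, 45 mm above the bench: steel, 8 mm thick, along the lock's y with 29 mm straight, 64 mm from the lock's centre when closed. Inside the loop: 33 mm between the legs and, when closed, 34 mm from case to bar (28 mm from the nest wall). The plate below it is 10 mm above the bench. Axes as the lock's.
- spanner: Bystander: steel spanner 170 mm, lying beside the fixture. Leave alone.
- short_spanner: Bystander: steel spanner 130 mm, lying beside the fixture. Leave alone.
- pliers: Bystander: pliers 180 mm long, lying on the bench. Leave alone.
- union_nut: Bystander: small brass union nut, 22 mm tall, near the fixture. Leave alone.
- fitting: Bystander: small steel fitting, 24 mm tall, near the fixture. Leave alone.
- turned_drift: Bystander: turned brass bar 56 mm thick, 110 mm tall, standing. Leave alone.
- oil_can: Bystander: grey can 64 mm thick, 130 mm tall, standing. Leave alone.
Not all that is in view belongs to the job. What is shaped like the lock but green is not meant.

How it is judged:
By the outcome, as a careful person would: the job done as asked, in the order asked, and still so for the second after the job is handed in, while the arm keeps its last pose, push and grip.
It also fails if it takes over 72 s, if anything falls off the work surface, if the arm or the gripper's body presses on something with over 40 N, if the wrist force passes 120 N, or if a joint passes its speed limit or range.

ROBOT

A 6-joint arm with a two-finger parallel gripper is mounted at the origin on the work surface. World frame = base frame: x ahead of the robot, y to its left, z up, the work surface at z = 0. Lengths are in m, angles in rad, forces in N, time in s.
With the tool pointing down it reaches from about 0.325 to 1 m from the base axis. Payload 5.1 kg.
Tool frame: the origin (TCP) lies midway between the tips of the shut fingers; the grasp point (between the pads) lies 19 mm behind it (grip_point_offset is the distance from the TCP to the grasp point, in m); z points along the fingers, y is the direction in which the jaws open and shut (so a half turn about z gives the same grasp; the last joint's range is limited). The gripper opens to 85 mm and grips with 20 to 120 N. Pads are 22 mm wide; open, the fingers measure 114 mm over their backs; the gripper's body (76 mm by 85 mm) begins 54 mm behind the grasp point. The pads swing forward as they close: fully open they stand 13 mm farther back than shut.
Start: joints at [-1.396, 0.124, 1.65, -0, 1.367, -0.083], TCP at [0.166, -0.629, 0.192] pointing down, gripper open.
Joint ranges: [-2.61, 2.61], [-1.02, 2.33], [0.03, 2.71], [-1.35, 4.49], [0.32, 2.68], [-2.91, 2.91]. Speed limits (rad/s): [2.57, 2.57, 3.14, 3.14, 3.14, 3.14].

INTERFACE

Orientations are given as a unit quaternion [x, y, z, w].
In Python, from rig import sense, snapshot, camera_model, finish_job, boxes_of, landmark_of, grip_point_offset gives the robot as it stands.
- The arm moves only by the tool play_rows, never from a script. Its argument "increments" is a list of rows, each a list of 5 numbers: the shift along the tool's x, y, z scaled (see below), then the turn about the tool's z scaled (see below), then the gripper command: -1 is shut, 1 is fully open, values between are in proportion. In form: [[tx, ty, tz, turn, claw], ...]. A call has 1 to 8 rows; each row shifts and turns the commanded pose from where the row before left it, along the tool's axes as they then stand; what a row does not reach is not made up. The controller multiplies each number of a shift by 0.5 m and each number of a turn by 4 degrees. A row lasts 1/8 s, in which the tool goes at most 62.5 mm and 10.7 degrees, less where a joint would pass 70% of its speed; a pose out of reach is approached as far as the arm can. A call with a number of a shift or a turn outside -1 to 1 is refused whole. A call with a gripper value outside its range is refused whole. The fingers move at their own pace and stop on an object; "force" is the grip in N (left out, the last holds). Time passes only in rows, so rows that do not move let the fingers close. It gives the time, the measured TCP pose, the force and the opening at its end, in the units of the state.
- sense(): the state, without advancing time (a new reading comes with each control period).
- snapshot(name): name is "scene" or "top"; returns the picture (480x640x3 uint8, red, green, blue); there is no depth.
- camera_model(name): a dict with "mtx" (3x3 intrinsics, pixels), "k1" (the pictures are not rectified: a ray, as slopes to the right and down, at radius r is drawn at 1 + k1 r^2 times it, then the intrinsics apply), "rvec" (rotation vector, rad) and "tvec" (3), from world to camera coordinates, as OpenCV has them. Camera axes: x right, y down, z forward; pixel columns grow to the right and rows downward; lengths in m; the calibration is good to about 2 mm. A picture is of the moment at which its call begins. camera_model takes no time and is no camera call.
- finish_job(): hands the job in, once; it reports no verdict.
Trained networks look in the newest picture that a camera, given by its name, has taken for a name from the list of things; names that differ only in an ending like _2 or _b are one class to them, and where a whole thing is asked for, a point or a joint stands for the part that bears it (a point fixed in the world has none). Each returns a list of dicts, best first, with "conf" (0 to 1); they miss things now and then, are a little off and sometimes report something else, mostly with a low value. They report only what shows in the picture. A call takes as long as a camera call. They do not tell look-alikes from the thing itself.
- boxes_of(query, camera): "location" ([x, y, z] in m, in world coordinates, good to about 4 mm: the middle of the surface that is visible of it).
- landmark_of(query, camera): "location" ([x, y, z] in m, in world coordinates, good to about 4 mm: a listed point, or the origin of a listed thing).
The state is a dict: "clock": time; "q": joint angles; "qvel": joint speeds; "effort": joint torques, N m; "tcp_pos": TCP position; "tool_rot": TCP orientation; "wrist_force": force on the tool from outside, world axes, zero at the start; "moment": the same for the moment, N m; "opening": opening from 0.0 (shut) to 1.0 (fully open).
Only numpy, scipy, OpenCV 4.12 (cv2) and the standard library are available. Lean on these libraries where they do the work, as an engineer would, in place of code of your own. Each camera call takes 0.05 s, during which the arm holds its last target.

## Working session

There is one attempt and no reset: what is moved stays moved. The work goes in short steps, Python scripts to look and compute and a tool call to move; the robot and the scene stay as the last step left them, time stands still between calls to the robot, and variables do not carry over. Pictures are saved under pics/ and viewed, and the job is handed in when it is done.

Besides the shell and the picture viewer there is one more tool, called after "Call:" in YAML: its name, and indented under it one key for each argument. play_rows: Moves the arm, as the interface text tells. Shifts and turns lie within -1 to 1; 1 stands for 0.5 m of shift or 4 degrees of turn. Its arguments: {"type":"object","properties":{"increments":{"type":"array","items":{"type":"array","items":{"type":"number"}}},"force":{"type":"number"}},"required":["increments"]}

```bash
ls; mkdir -p pics; python3 - <<'E'
from rig import *
import cv2
s=sense();print(s)
for n in("scene","top"):
    cv2.imwrite(f"pics/{n}0.png",snapshot(n)[:,:,::-1]);print(camera_model(n))
print(grip_point_offset)
E
```

```text
pics
{'clock': 0.0, 'q': array([-1.39560326e+00,  1.24507799e-01,  1.65172572e+00, -3.64290080e-05,
        1.36748494e+00, -8.26240566e-02]), 'qvel': array([ 0.00150277, -0.00020221, -0.00050233,  0.0014747 ,  0.00213863,
        0.0016715 ]), 'effort': array([-6.44487482e-04, -4.23617041e+01, -3.65448475e+01, -1.46132629e-04,
        6.96177522e-03, -1.19524478e-05]), 'tcp_pos': array([ 0.1655519 , -0.62782619,  0.19092079]), 'tool_rot': array([ 9.91701755e-01,  1.28555432e-01, -6.69947311e-05, -1.06094007e-03]), 'wrist_force': array([-0.14160583, -0.23145882, -0.11367829]), 'moment': array([-0.02241696,  0.03388526,  0.00292908]), 'opening': 1.0013610243890587}
{'mtx': array([[562.24957673,   0.        , 321.09410717],
       [  0.        , 562.24957673, 242.24899795],
       [  0.        ,   0.        ,   1.        ]]), 'k1': -0.010383783668291095, 'rvec': array([ 1.7249545 ,  1.49626105, -0.78486613]), 'tvec': array([-0.1183849 , -0.22593806,  1.61285627])}
{'mtx': array([[581.09873316,   0.        , 324.03229197],
       [  0.        , 581.09873316, 250.03806209],
       [  0.        ,   0.        ,   1.        ]]), 'k1': -0.14883355188668176, 'rvec': array([ 2.11464754, -2.14317459,  0.15705414]), 'tvec': array([0.03792336, 0.53490618, 1.29670214])}
0.0187
```

View pics/scene0.png

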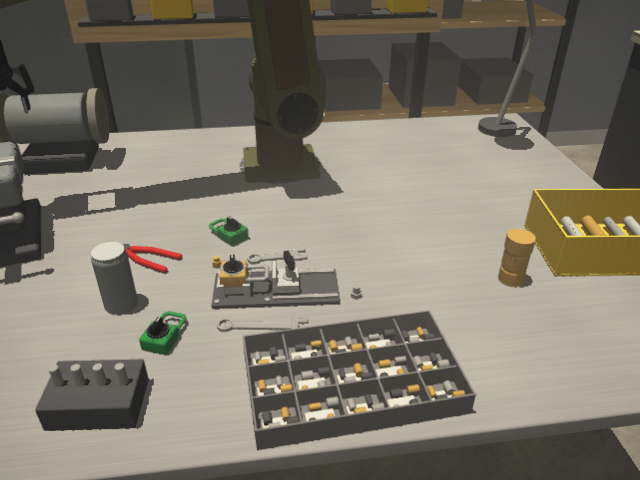

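View pics/top0.png

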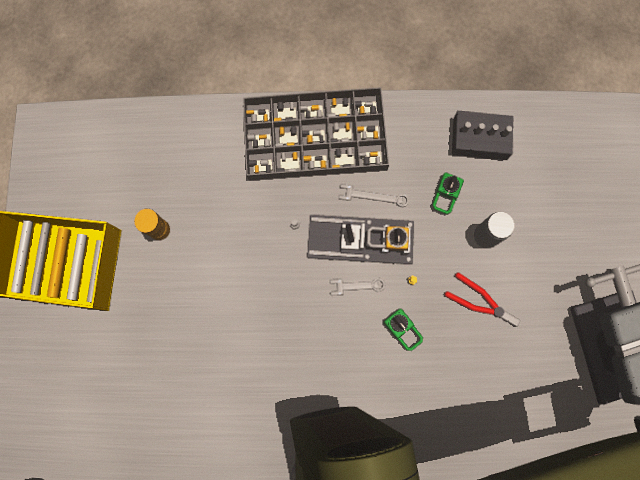

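```bash
python3 - <<'E'
from rig import *
for q in ["fixture","nest","knob_grip","lock","dial_grip","dial_nose","shackle_bow"]:
  for c in ("top","scene"):
    print(q,c,[(round(d["conf"],2),[round(float(v),4) for v in d["location"]]) for d in landmark_of(q,c)])
E
```

```text
fixture top [(0.61, [0.5672, -0.0524, 0.0015])]
fixture scene [(0.64, [0.5715, -0.0507, -0.0014]), (0.41, [0.563, -0.1344, 0.0297])]
nest top [(0.87, [0.5623, -0.1363, 0.0275]), (0.45, [0.545, -0.1357, 0.0623])]
nest scene [(0.72, [0.5608, -0.1389, 0.0277]), (0.31, [0.6029, 0.4274, 0.0011])]
knob_grip top []
knob_grip scene [(0.77, [0.5686, -0.0274, 0.0737])]
lock top [(0.85, [0.3737, -0.1337, 0.0012]), (0.83, [0.694, -0.2766, 0.0053]), (0.75, [0.5646, -0.137, 0.03])]
lock scene [(0.91, [0.5663, -0.1372, 0.0294]), (0.74, [0.6988, -0.2735, -0.0006]), (0.67, [0.3672, -0.1437, 0.0031])]
dial_grip top [(0.81, [0.5613, -0.1355, 0.0743]), (0.69, [0.6929, -0.2709, 0.0421]), (0.68, [0.3674, -0.1365, 0.0418])]
dial_grip scene [(0.69, [0.6944, -0.2768, 0.0431]), (0.49, [0.5584, -0.1357, 0.0725]), (0.43, [0.369, -0.1401, 0.0427])]
dial_nose top [(0.66, [0.5452, -0.1367, 0.0634]), (0.63, [0.3536, -0.1531, 0.0348]), (0.62, [0.6772, -0.2642, 0.0366]), (0.35, [0.5963, 0.4333, -0.0011])]
dial_nose scene [(0.65, [0.5476, -0.1348, 0.0662]), (0.56, [0.6764, -0.2649, 0.0355]), (0.5, [0.352, -0.1478, 0.0352])]
shackle_bow top [(0.51, [0.3181, -0.1762, 0.0166]), (0.43, [0.5653, -0.0745, 0.0404])]
shackle_bow scene [(0.64, [0.6338, -0.2453, 0.015]), (0.56, [0.5683, -0.07, 0.0474]), (0.53, [0.3149, -0.1787, 0.0149])]
```

Candidates for "lock": brass padlock in the fixture (top px 398,237), green one (447,192), green one (403,328). The brass one in the nest is the one described; here is a close crop.

```bash
cat > h.py <<'E'
import numpy as np, cv2
from rig import *
def proj(cam,P):
    m=camera_model(cam);R,_=cv2.Rodrigues(m["rvec"]);P=np.atleast_2d(P)
    c=P@R.T+m["tvec"];x=c[:,:2]/c[:,2:];r2=(x**2).sum(1,keepdims=True);x=x*(1+m["k1"]*r2)
    return np.c_[x[:,0]*m["mtx"][0,0]+m["mtx"][0,2],x[:,1]*m["mtx"][1,1]+m["mtx"][1,2]]
def ray(cam,px):
    m=camera_model(cam);R,_=cv2.Rodrigues(m["rvec"])
    d=[(px[0]-m["mtx"][0,2])/m["mtx"][0,0],(px[1]-m["mtx"][1,2])/m["mtx"][1,1]]
    d=np.array(d);x=d.copy()
    for _ in range(20):x=d/(1+m["k1"]*(x@x))
    return -R.T@m["tvec"],R.T@np.array([x[0],x[1],1])
def atz(cam,px,z):
    o,d=ray(cam,px);return o+d*(z-o[2])/d[2]
def crop(cam,x0,y0,x1,y1,k,name,im=None):
    if im is None: im=snapshot(cam)
    im=im[y0:y1,x0:x1,::-1];cv2.imwrite("pics/"+name,cv2.resize(im,None,fx=k,fy=k,interpolation=cv2.INTER_CUBIC))
E
python3 - <<'E'
from h import *
crop("top",295,200,425,275,6,"t1.png");crop("scene",205,240,350,315,5,"s1.png")
E
```

```text
(no output)
```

View pics/t1.png

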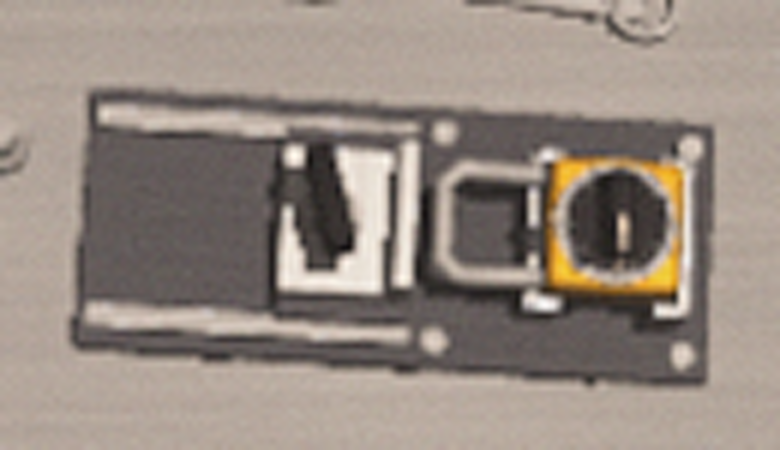

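View pics/s1.png

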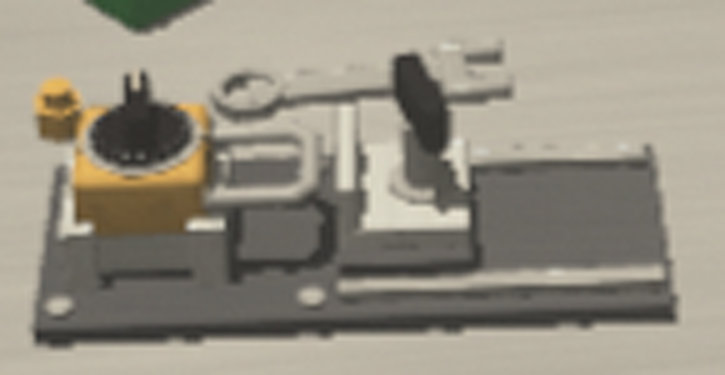

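```bash
python3 - <<'E'
from h import *
from scipy.optimize import least_squares
ct=np.array([[93,92],[714,127],[706,382],[75,346]])/6+[295,200]
cs_=np.array([[655,148],[676,318],[38,340],[56,172]])/5+[205,240]
F=np.array([[122,-52.5,10],[-128,-52.5,10],[-128,52.5,10],[122,52.5,10]])/1000
def T(p,P):
    c,s=np.cos(p[2]),np.sin(p[2]);P=np.atleast_2d(P);return np.c_[p[0]+c*P[:,0]-s*P[:,1],p[1]+s*P[:,0]+c*P[:,1],P[:,2]]
# scene: near side is +world x = fixture -y
f=lambda p:(proj("top",T(p,F))-ct).ravel()
r=least_squares(f,[.57,-.05,1.57]);print(r.x,r.fun.round(2))
S=F[[3,0,1,2]]
g=lambda p:(proj("scene",T(p,S))-cs_).ravel()
r2=least_squares(g,r.x);print(r2.x,r2.fun.round(2))
p=least_squares(lambda p:np.r_[f(p),g(p)],r.x).x;print("joint",p,np.degrees(p[2]))
np.save("fix.npy",p)
for n,P in dict(nest=[-.085,0,.03],knob=[.025,0,.073],bow=[-.021,0,.045],dial=[-.085,0,.0735]).items():print(n,T(p,P),T(r.x,P),T(r2.x,P))
# knob bar ends top
for pts,z in (([(320,145),(340,262)],.073),):
    a,b=[atz("top",(295+x/6,200+y/6),z) for x,y in pts];d=a-b;print("bar",a,b,np.linalg.norm(d),np.degrees(np.arctan2(d[1],d[0]))-np.degrees(p[2])+90)
for q in [(622,213),(625,250)]: print(atz("top",(295+q[0]/6,200+q[1]/6),.0645))
E
```

```text
[ 0.56573254 -0.05422727  1.49835656] [-0.43 -0.53  0.46 -0.47  0.26  0.49 -0.29  0.46]
[ 0.57823252 -0.05194917  1.4932992 ] [ 0.36  0.59  1.01 -0.84 -1.23 -0.14 -0.1   0.1 ]
joint [ 0.57035628 -0.05279152  1.49601272] 85.71521478768534
nest [[ 0.5640056  -0.13755395  0.03      ]] [[ 0.55958054 -0.13900435  0.03      ]] [[ 0.57165186 -0.13669405  0.03      ]]
knob [[ 0.57222413 -0.0278614   0.073     ]] [[ 0.56754195 -0.02929283  0.073     ]] [[ 0.58016801 -0.02702421  0.073     ]]
bow [[ 0.56878729 -0.07373283  0.045     ]] [[ 0.56421264 -0.07517219  0.045     ]] [[ 0.57660671 -0.07288614  0.045     ]]
dial [[ 0.5640056  -0.13755395  0.0735    ]] [[ 0.55958054 -0.13900435  0.0735    ]] [[ 0.57165186 -0.13669405  0.0735    ]]
bar [ 0.58937093 -0.02563887  0.073     ] [ 0.54426073 -0.03230934  0.073     ] 0.045600720508733775 12.696191605174477
[ 0.56308996 -0.14026523  0.0645    ]
[ 0.54878354 -0.14092662  0.0645    ]
```

Call:
play_rows:
  increments:
    - [0.09,-0.08,-0.01,0,1]
    - [0.09,-0.08,-0.01,0,1]
    - [0.09,-0.08,0,0,1]
    - [0.09,-0.08,0,0,1]
    - [0.09,-0.08,0,0,1]
    - [0.09,-0.08,0,0,1]
    - [0.09,-0.08,0,0,1]
    - [0.09,-0.08,0,0,1]

```text
clock: 1.9
tcp_pos: [0.4331, -0.2256, 0.2026]
tool_rot: [0.992, 0.128, 0.0, 0.0]
wrist_force: [0.2, -0.3, -0.0]
opening: 0.999
```

Call:
play_rows:
  increments:
    - [0.09,-0.08,0,0,1]
    - [0.09,-0.08,0,0,1]
    - [0.09,-0.08,0,0,1]
    - [0.09,-0.075,0,0,1]
    - [0,0,0,0.8,1]
    - [0,0,0,0.8,1]
    - [0,0,0,0,1]

```text
clock: 2.78
tcp_pos: [0.5662, -0.0289, 0.2022]
tool_rot: [0.997, 0.074, -0.0, -0.0]
wrist_force: [1.0, 0.5, 0.9]
opening: 1.001
```

```bash
cat >> h.py <<'E'
def th(s=None):
    from scipy.spatial.transform import Rotation as R
    s=s or sense();M=R.from_quat(s["tool_rot"]).as_matrix();return np.degrees(np.arctan2(M[1,0],M[0,0])),M
def go(target):
    s=sense();a,M=th(s);d=np.array(target)-s["tcp_pos"]
    print("clk",round(s["clock"],2),"tcp",s["tcp_pos"].round(4),"theta",round(a,2),"tilt",M[:,2].round(3),"F",s["wrist_force"].round(1),"M",s["moment"].round(2),"op",round(s["opening"],3),"q",s["q"].round(2))
    print("rows total tx,ty,tz:",(M.T@d/0.5).round(4))
FX=np.array([.5675,-.0535]);YAW=np.radians(85.75)
def fx(x,y,z):
    c,s_=np.cos(YAW),np.sin(YAW);return np.array([FX[0]+c*x-s_*y,FX[1]+s_*x+c*y,z])
E
python3 - <<'E'
from h import *
print(fx(.025,0,.066));go(fx(.025,0,.066))
E
```

```text
[ 0.56935271 -0.02856875  0.066     ]
clk 2.77 tcp [ 0.5662 -0.0289  0.2022] theta 8.43 tilt [-0.  0. -1.] F [1.  0.5 0.9] M [ 0.02 -0.05  0.06] op 1.001 q [-0.15 -0.07  1.83 -0.    1.38  1.28]
rows total tx,ty,tz: [0.0064 0.0003 0.2724]
```

Call:
play_rows:
  increments:
    - [0.005,0,0.07,0,0.5]
    - [0,0,0.07,0,0.2]
    - [0,0,0.06,0,0]
    - [0,0,0.04,0,0]
    - [0,0,0.012,0,0]
    - [0,0,0,0,0]

```text
clock: 3.52
tcp_pos: [0.569, -0.0289, 0.0767]
tool_rot: [0.997, 0.073, 0.0, 0.0]
wrist_force: [-0.1, 0.1, 0.1]
opening: 0.498
```

```bash
python3 - <<'E'
from h import *
go(fx(.025,0,.066))
crop("scene",205,200,365,320,5,"s2.png");crop("top",295,180,425,275,6,"t2.png")
E
```

```text
clk 3.52 tcp [ 0.569  -0.0289  0.0767] theta 8.37 tilt [ 0.001 -0.    -1.   ] F [-0.1  0.1  0.1] M [-0.03 -0.03  0.01] op 0.498 q [-0.14  0.05  1.93  0.    1.16  1.28]
rows total tx,ty,tz: [ 0.0008 -0.0006  0.0215]
```

View pics/s2.png

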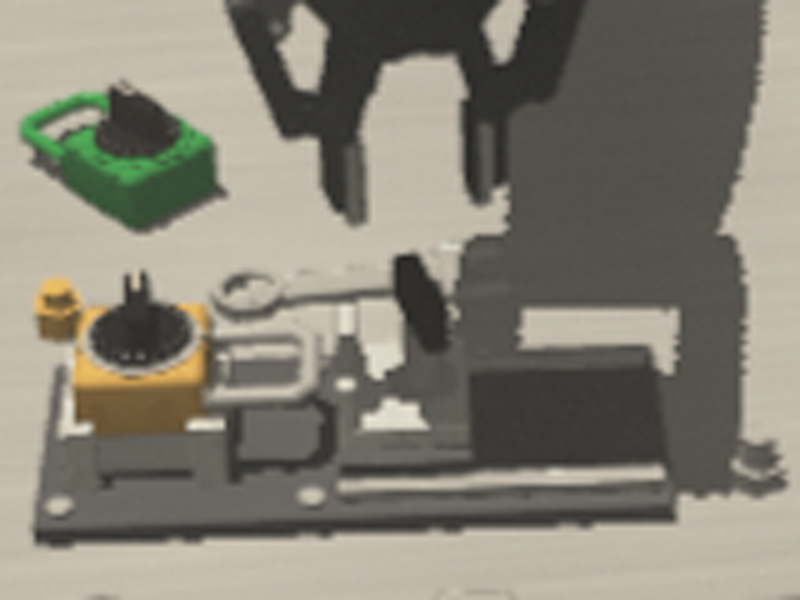

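View pics/t2.png

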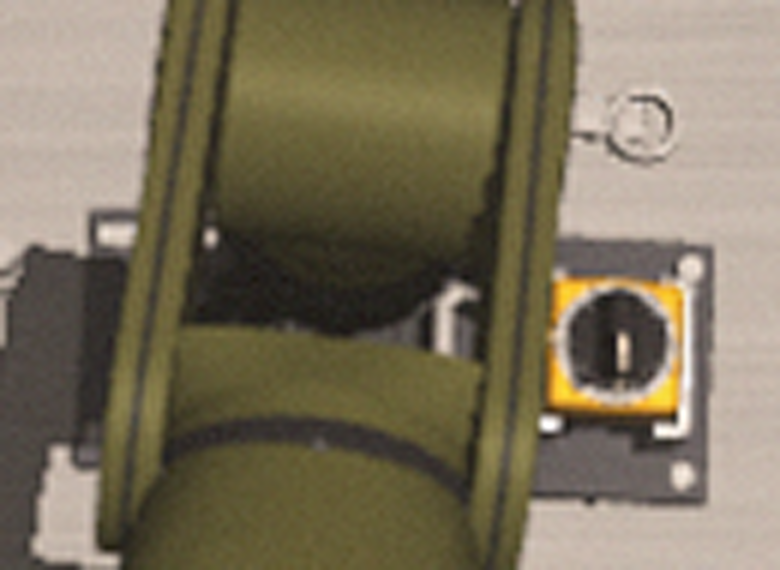

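```bash
python3 - <<'E'
from h import *
s=sense();a,M=th(s);t=s["tcp_pos"]
for o in (0,.022,-.022):
  for h in (0,.007): print(o,h,(proj("scene",t+M[:,1]*o+[0,0,h])-[205,200])*5)
print("knob 84,73,62",(proj("scene",[fx(.025,0,.084),fx(.025,0,.073),fx(.025,0,.062)])-[205,200])*5)
print((proj("top",[fx(.025,0,.084),fx(-.085,0,.0825),fx(-.085,0,.0645)])-[295,200])*6)
E
```

```text
0 0 [[416.27197135 286.76666631]]
0 0.007 [[415.7917374  272.19309035]]
0.022 0 [[361.35719441 295.94701582]]
0.022 0.007 [[360.67615649 281.33620189]]
-0.022 0 [[470.66382359 277.67335029]]
-0.022 0.007 [[470.38057592 263.13708797]]
knob 84,73,62 [[416.73755768 273.17847604]
 [417.48490126 296.01206532]
 [418.22411713 318.59049679]]
[[329.55456072 191.123253  ]
 [622.10180241 209.04918386]
 [616.92675577 217.95525523]]
```

```bash
python3 - <<'E'
from h import *
go(fx(.025,0,.066))
crop("scene",205,180,365,300,5,"s3.png")
go(fx(.025,0,.066))
E
```

```text
clk 3.62 tcp [ 0.5697 -0.029   0.0777] theta 8.37 tilt [ 0.003 -0.    -1.   ] F [-0.3 -0.3  0.1] M [-0.    0.02  0.02] op 0.5 q [-0.14  0.05  1.93  0.    1.16  1.28]
rows total tx,ty,tz: [-0.0006 -0.0009  0.0235]
clk 3.67 tcp [ 0.5697 -0.0289  0.0778] theta 8.38 tilt [ 0.003 -0.    -1.   ] F [-0.6 -0.6 -0.5] M [0.06 0.02 0.  ] op 0.498 q [-0.14  0.05  1.93 -0.    1.16  1.28]
rows total tx,ty,tz: [-0.0007 -0.0008  0.0237]
```

View pics/s3.png

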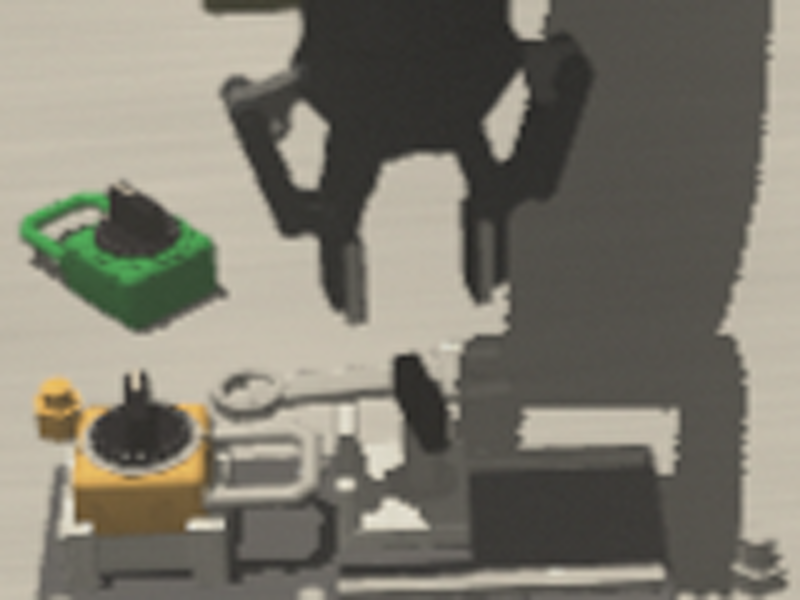

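```bash
python3 - <<'E'
from h import *
s=sense();a,M=th(s);t=s["tcp_pos"]
print("crop s3 tip pred",(proj("scene",t)-[205,180])*5, "dx-50",(proj("scene",t+[-.05,0,0])-[205,180])*5,"dz50",(proj("scene",t+[0,0,.05])-[205,180])*5)
print("base",proj("scene",[[0,0,0],[.08,.08,0],[.08,-.08,0]]), proj("scene",[[.166,-.629,.19]]))
im=snapshot("scene");cv2.imwrite("pics/s4.png",im[:,:,::-1])
im=snapshot("top");cv2.imwrite("pics/t4.png",im[:,:,::-1])
E
```

```text
crop s3 tip pred [[416.31919209 386.62765151]] dx-50 [[404.3963624  315.23700627]] dz50 [[412.81466108 280.16970352]]
base [[279.83526938 163.50634328]
 [311.10672277 174.58261698]
 [253.10611931 178.18744369]] [[ 11.00743503 137.1655214 ]]
```

View pics/s4.png

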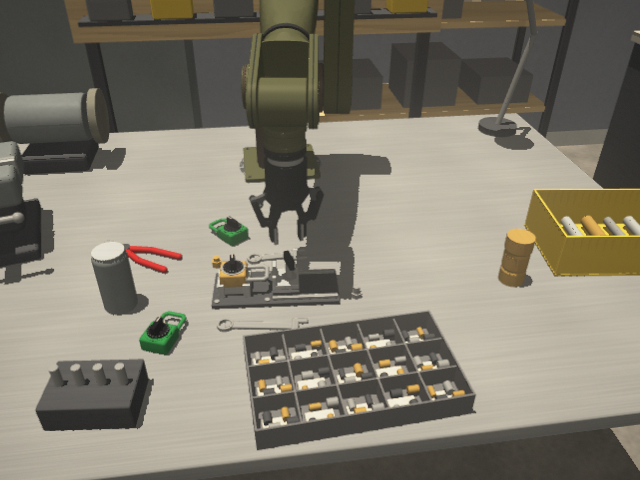

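View pics/t4.png

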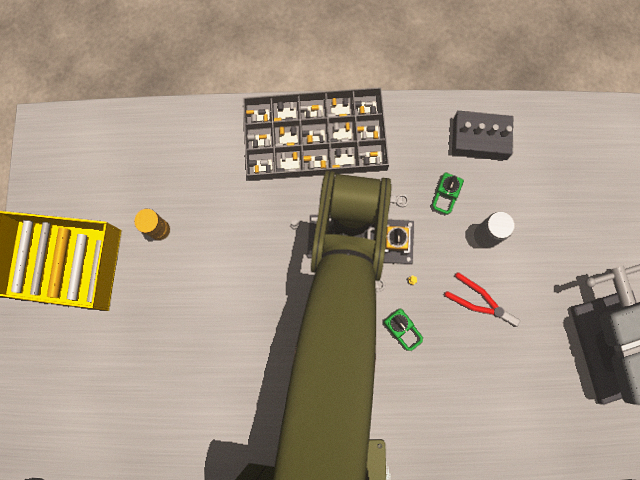

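Call:
play_rows:
  increments:
    - [0,0,0.012,0,0]
    - [0,0,0.01,0,0]
    - [0,0,0,0,0]

```text
clock: 4.15
tcp_pos: [0.5678, -0.0286, 0.0642]
tool_rot: [0.997, 0.073, -0.001, -0.0]
wrist_force: [-0.4, 0.1, 0.6]
opening: 0.5
```

Call:
play_rows:
  increments:
    - [0,0,0,0,-0.3]
    - [0,0,0,0,-0.6]
    - [0,0,0,0,-0.6]
  force: 20

```text
clock: 4.53
tcp_pos: [0.5687, -0.0288, 0.0654]
tool_rot: [0.997, 0.073, 0.0, 0.0]
wrist_force: [0.5, -0.5, -0.7]
opening: 0.203
```

```bash
python3 - <<'E'
from h import *
go(fx(.025,0,.066))
crop("scene",205,180,365,300,5,"s5.png")
E
```

```text
clk 4.53 tcp [ 0.5687 -0.0288  0.0654] theta 8.37 tilt [ 0. -0. -1.] F [ 0.5 -0.5 -0.7] M [ 0.05 -0.   -0.02] op 0.203 q [-0.14  0.06  1.94  0.    1.14  1.28]
rows total tx,ty,tz: [ 0.0013 -0.0002 -0.0012]
```

View pics/s5.png

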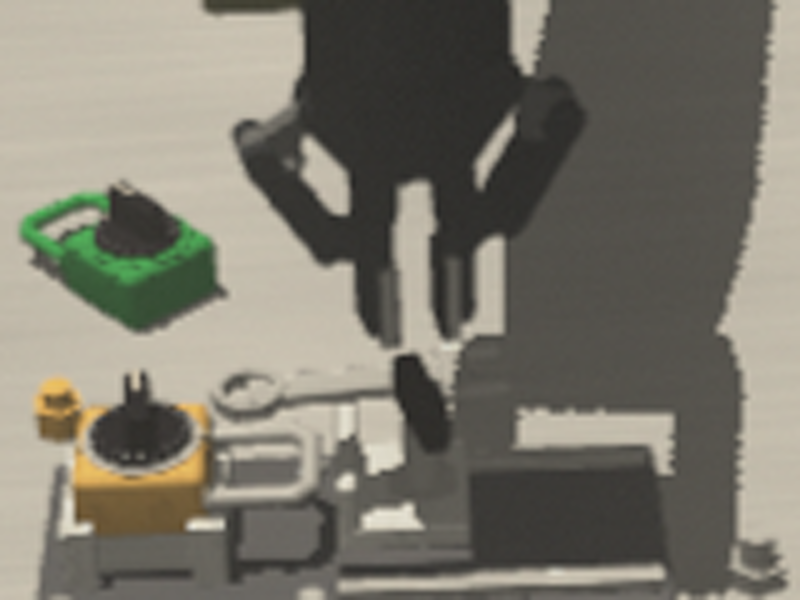

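Call:
play_rows:
  increments:
    - [0,0,0,0,0]
    - [0,0,0,0,0]
    - [0,0,0.01,0,0]
    - [0,0,0.01,0,0]
    - [0,0,0.01,0,0]
    - [0,0,0.01,0,0]
    - [0,0,0,0,0]

```text
clock: 5.45
tcp_pos: [0.568, -0.0287, 0.0444]
tool_rot: [0.997, 0.073, -0.001, -0.0]
wrist_force: [0.7, 0.5, -0.2]
opening: 0.504
```

Call:
play_rows:
  increments:
    - [0,0,0,0,-0.3]
    - [0,0,0,0,-0.6]
    - [0,0,0,0,-0.9]
    - [0,0,0,0,-0.9]
  force: 20

```text
clock: 5.95
tcp_pos: [0.5687, -0.0288, 0.0454]
tool_rot: [0.997, 0.073, 0.0, 0.0]
wrist_force: [-0.7, -0.3, -0.1]
opening: 0.049
```

```bash
python3 - <<'E'
from h import *
go(fx(.025,0,.066))
crop("scene",205,180,365,300,5,"s6.png")
E
```

```text
clk 5.95 tcp [ 0.5687 -0.0288  0.0454] theta 8.37 tilt [ 0. -0. -1.] F [-0.7 -0.3 -0.1] M [ 0.    0.04 -0.02] op 0.049 q [-0.14  0.09  1.95  0.    1.1   1.28]
rows total tx,ty,tz: [ 0.0014 -0.0002 -0.0412]
```

View pics/s6.png

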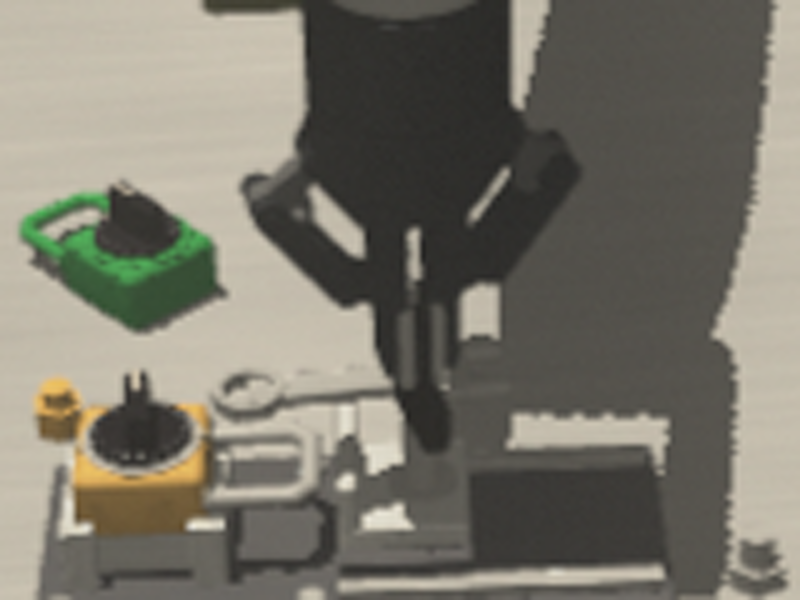

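```bash
python3 - <<'E'
from h import *
for c in("top","scene"): print(c,ray(c,(320,240)))
E
```

```text
top (array([0.31735194, 0.01082521, 1.36681008]), array([ 0.1797332 ,  0.02154832, -0.98365555]))
scene (array([ 1.46166269, -0.09827283,  0.72128565]), array([-0.82007687,  0.12125548, -0.55927705]))
```

Call:
play_rows:
  increments:
    - [0,0,-0.03,0,-0.9]
    - [0,0,-0.05,0,-0.9]
    - [0,0,-0.05,0,-0.5]
    - [0,0,0,0,0]

```text
clock: 6.5
tcp_pos: [0.5709, -0.0291, 0.114]
tool_rot: [0.997, 0.073, 0.003, 0.001]
wrist_force: [-0.0, -1.0, -0.5]
opening: 0.45
```

```bash
python3 - <<'E'
from h import *
go([.6,.28,.12])
crop("scene",205,130,365,300,5,"s7.png")
crop("top",260,120,420,300,5,"t7.png")
E
```

```text
clk 6.5 tcp [ 0.5709 -0.0291  0.114 ] theta 8.37 tilt [ 0.007 -0.001 -1.   ] F [-0.  -1.  -0.5] M [-0.03  0.04 -0.  ] op 0.45 q [-0.14  0.01  1.91 -0.    1.22  1.28]
rows total tx,ty,tz: [ 0.1476 -0.6031 -0.0123]
```

View pics/t7.png

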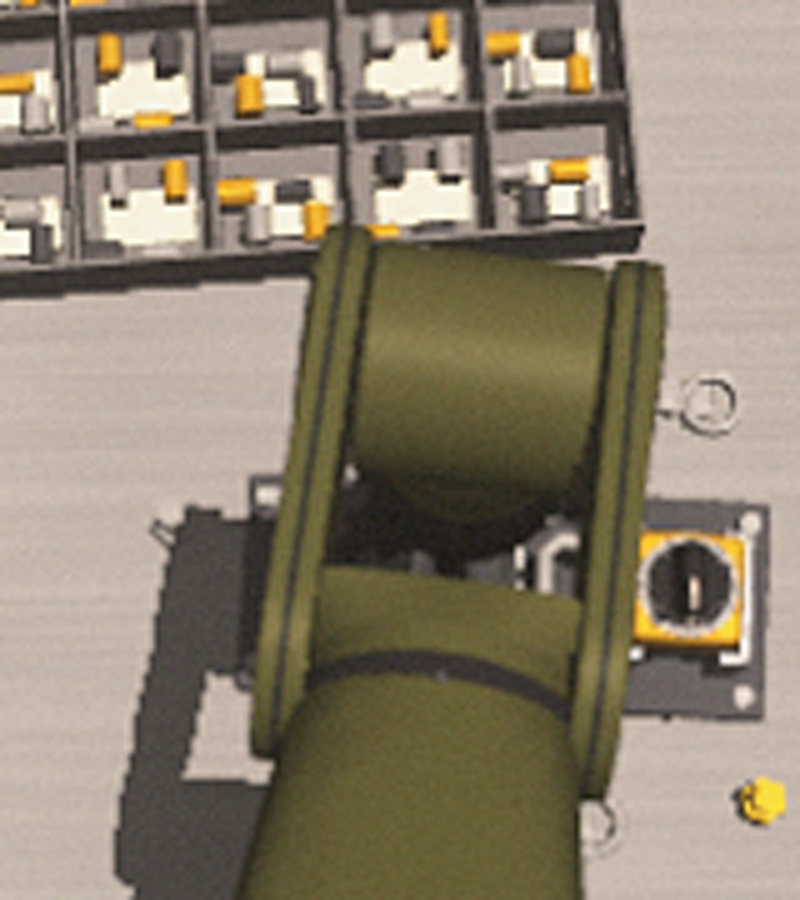

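View pics/s7.png

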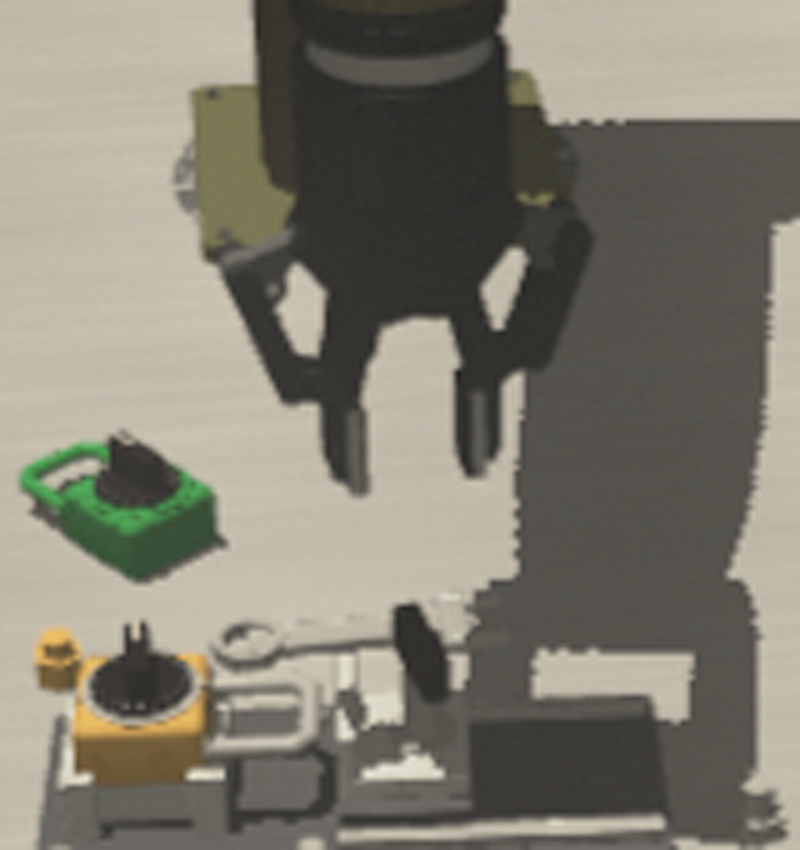

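```bash
python3 - <<'E'
from h import *
for z in (.17,.2,.23,.26):
    # bottom edge of body arc in top view
    print(z,"arc bottom",atz("top",(260+457/5,120+555/5),z),"claimed bottom",sense()["tcp_pos"][0]-.0425)
# scene: tip mid px
o=((357+475)/2/5+205,(493+476)/2/5+130)
for x in (.52,.53,.54,.55,.56,.57):
    O,d=ray("scene",o);p=O+d*(x-O[0])/d[0];print(p.round(4))
E
```

```text
0.17 arc bottom [ 0.55423766 -0.02905655  0.17      ] claimed bottom 0.52608569986309
0.2 arc bottom [ 0.54829973 -0.02805685  0.2       ] claimed bottom 0.52608569986309
0.23 arc bottom [ 0.54236181 -0.02705714  0.23      ] claimed bottom 0.52608569986309
0.26 arc bottom [ 0.53642388 -0.02605744  0.26      ] claimed bottom 0.52608569986309
[ 0.52   -0.0232  0.1164]
[ 0.53   -0.024   0.1228]
[ 0.54   -0.0248  0.1293]
[ 0.55   -0.0256  0.1357]
[ 0.56   -0.0264  0.1421]
[ 0.57   -0.0272  0.1485]
```

Tip position from both cameras: the lateral position agrees, but the visible finger tips sit about 38 mm higher than the reported TCP (body arc in top crop (457,555), tips in scene crop (357,493)/(475,476)). I'll treat that as a tool z offset and check it by contact.

Call:
play_rows:
  increments:
    - [0,0,0.05,0,0]
    - [0,0,0.05,0,0]
    - [0,0,0.04,0,0]
    - [0,0,0.015,0,0]
    - [0,0,0.01,0,0]
    - [0,0,0,0,0]
    - [0,0,0,0,0]

```text
clock: 7.48
tcp_pos: [0.5693, -0.0289, 0.0287]
tool_rot: [0.997, 0.073, 0.001, 0.0]
wrist_force: [-0.1, -0.1, -0.7]
opening: 0.498
```

```bash
python3 - <<'E'
from h import *
go(fx(.025,0,.03))
crop("scene",205,180,365,300,5,"s8.png")
E
```

```text
clk 7.47 tcp [ 0.5693 -0.0289  0.0287] theta 8.37 tilt [ 0.002 -0.    -1.   ] F [-0.1 -0.1 -0.7] M [0.02 0.02 0.01] op 0.498 q [-0.14  0.11  1.96  0.    1.07  1.28]
rows total tx,ty,tz: [ 0.0001 -0.0006 -0.0027]
```

View pics/s8.png

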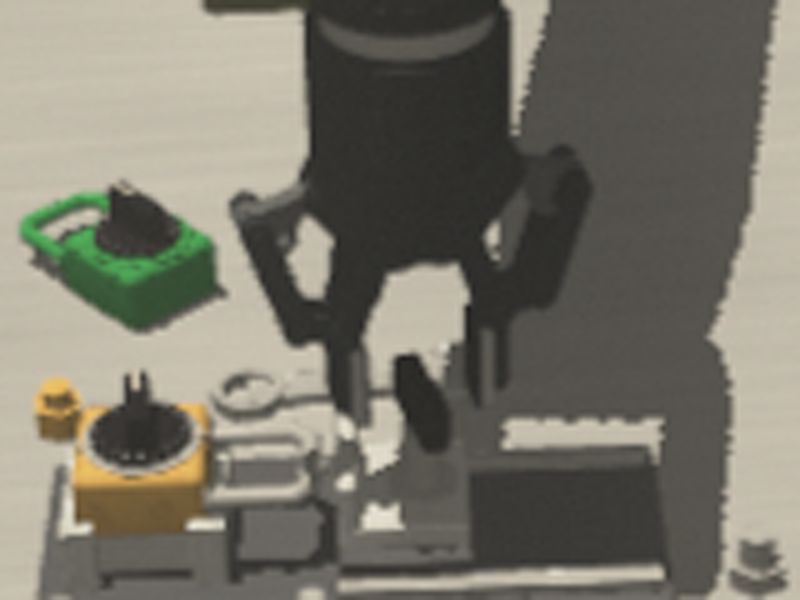

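Call:
play_rows:
  increments:
    - [0,0,0,0,-0.4]
    - [0,0,0,0,-0.8]
    - [0,0,0,0,-1]
    - [0,0,0,0,-1]
    - [0,0,0,0,-1]
  force: 50

```text
clock: 8.15
tcp_pos: [0.569, -0.0285, 0.0283]
tool_rot: [0.997, 0.073, 0.0, -0.0]
wrist_force: [-1.0, 2.6, 4.7]
opening: 0.13
```

```bash
python3 - <<'E'
from h import *
go(fx(.025,0,.03))
crop("scene",205,180,365,300,5,"s9.png")
E
```

```text
clk 8.15 tcp [ 0.569  -0.0285  0.0283] theta 8.37 tilt [ 0.001  0.    -1.   ] F [-1.   2.6  4.7] M [0.5  0.01 0.05] op 0.13 q [-0.14  0.11  1.96  0.    1.07  1.28]
rows total tx,ty,tz: [ 0.0007  0.0001 -0.0035]
```

View pics/s9.png

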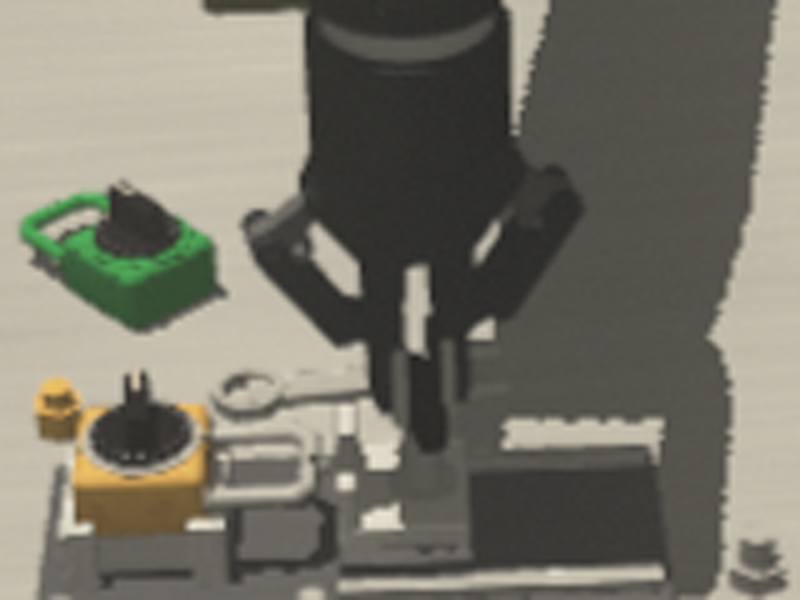

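Call:
play_rows:
  increments:
    - [0,0,0,-1,-1]
    - [0,0,0,-1,-1]
    - [0,0,0,-1,-1]
    - [0,0,0,-1,-1]
    - [0,0,0,-1,-1]
    - [0,0,0,-1,-1]

```text
clock: 8.95
tcp_pos: [0.5693, -0.0293, 0.0283]
tool_rot: [0.96, 0.28, 0.001, 0.001]
wrist_force: [1.2, -0.5, 4.0]
opening: 0.128
```

```bash
python3 - <<'E'
from h import *
go(fx(.025,0,.03))
E
```

```text
clk 8.95 tcp [ 0.5693 -0.0293  0.0283] theta 32.47 tilt [ 0.002 -0.001 -1.   ] F [ 1.2 -0.5  4. ] M [ 0.03 -0.15 -0.16] op 0.128 q [-0.15  0.11  1.96 -0.    1.07  0.86]
rows total tx,ty,tz: [ 0.0009 -0.0012 -0.0035]
```

Call:
play_rows:
  increments:
    - [0,0,0,-1,-1]
    - [0,0,0,-1,-1]
    - [0,0,0,-1,-1]
    - [0,0,0,-1,-1]
    - [0,0,0,-1,-1]
    - [0,0,0,-1,-1]
    - [0,0,0,-1,-1]
    - [0,0,0,-1,-1]

```text
clock: 9.95
tcp_pos: [0.5702, -0.0301, 0.0283]
tool_rot: [0.846, 0.533, 0.001, 0.002]
wrist_force: [4.1, -2.8, 1.6]
opening: 0.127
```

Call:
play_rows:
  increments:
    - [0,0,0,-1,-1]
    - [0,0,0,-1,-1]
    - [0,0,0,-1,-1]
    - [0,0,0,-1,-1]
    - [0,0,0,-1,-1]
    - [0,0,0,0,-1]

```text
clock: 10.7
tcp_pos: [0.5709, -0.0303, 0.0283]
tool_rot: [0.741, 0.672, 0.001, 0.003]
wrist_force: [5.3, -2.9, -0.7]
opening: 0.128
```

```bash
python3 - <<'E'
from h import *
go(fx(.085,0,.028))
E
```

```text
clk 10.7 tcp [ 0.5709 -0.0303  0.0283] theta 84.39 tilt [ 0.006 -0.003 -1.   ] F [ 5.3 -2.9 -0.7] M [-0.4  -0.87  0.13] op 0.128 q [-0.15  0.11  1.96 -0.    1.07 -0.05]
rows total tx,ty,tz: [ 0.1231 -0.0063  0.0004]
```

Call:
play_rows:
  increments:
    - [0.015,0,0,0,-1]
    - [0.02,-0.001,0,0,-1]
    - [0.02,0,0,0,-1]
    - [0.02,-0.001,0,0,-1]
    - [0.02,0,0,0,-1]
    - [0.015,-0.001,0,0,-1]
    - [0.008,0,0,0,-1]
    - [0,0,0,0,-1]

```text
clock: 11.7
tcp_pos: [0.5754, 0.0292, 0.0284]
tool_rot: [0.741, 0.672, 0.002, 0.003]
wrist_force: [6.3, -0.6, -0.6]
opening: 0.126
```

```bash
python3 - <<'E'
from h import *
go(fx(.085,0,.028))
crop("scene",205,180,365,300,5,"s10.png")
E
```

```text
clk 11.7 tcp [0.5754 0.0292 0.0284] theta 84.39 tilt [ 0.006 -0.002 -1.   ] F [ 6.3 -0.6 -0.6] M [-0.17 -1.03  0.05] op 0.126 q [-0.04  0.12  1.95 -0.    1.07  0.06]
rows total tx,ty,tz: [ 0.0037 -0.0037  0.0007]
```

View pics/s10.png

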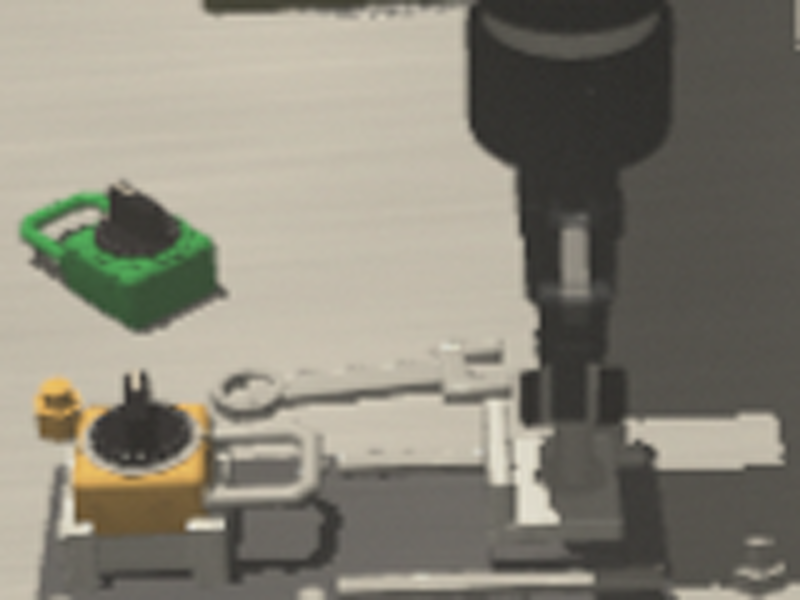

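Call:
play_rows:
  increments:
    - [0.004,0.004,0,0,-1]
    - [0.004,0,0,0,-1]
    - [0,0,0,0,-1]

```text
clock: 12.12
tcp_pos: [0.5755, 0.03, 0.0283]
tool_rot: [0.741, 0.672, -0.002, 0.003]
wrist_force: [-1.2, -12.0, 5.2]
opening: 0.129
```

```bash
python3 - <<'E'
from h import *
go(fx(.085,0,.028))
E
```

```text
clk 12.12 tcp [0.5755 0.03   0.0283] theta 84.44 tilt [-0.    -0.007 -1.   ] F [ -1.2 -12.    5.2] M [-1.82  0.21  0.12] op 0.129 q [-0.04  0.12  1.95 -0.01  1.07  0.06]
rows total tx,ty,tz: [ 0.0021 -0.0037  0.0006]
```

Call:
play_rows:
  increments:
    - [-0.006,0,0,0,-1]
    - [0,0,0,0,0]
    - [0,0,0,0,0]
    - [0,0,-0.06,0,0]
    - [0,0,-0.06,0,0]
    - [0,0,-0.05,0,0]
    - [-0.06,0,0,0,0]
    - [-0.06,0,0,0,0]

```text
clock: 13.12
tcp_pos: [0.5689, -0.0288, 0.1128]
tool_rot: [0.74, 0.672, 0.0, -0.0]
wrist_force: [0.5, -0.3, -0.6]
opening: 0.497
```

Call:
play_rows:
  increments:
    - [-0.1,0.004,0,0,0]
    - [-0.1,0.004,0,0,0]
    - [0,0,0,-1,0]
    - [0,0,0,-1,0]
    - [0,0,0,-1,0]
    - [0,0,0,-1,0]
    - [0,0,0,-1,0]
    - [0,0,0,-1,0]

```text
clock: 14.12
tcp_pos: [0.5628, -0.1282, 0.112]
tool_rot: [0.584, 0.812, -0.0, -0.001]
wrist_force: [-0.4, 0.1, -0.0]
opening: 0.502
```

Call:
play_rows:
  increments:
    - [0,0,0,-1,0]
    - [0,0,0,-1,0]
    - [0,0,0,-1,0]
    - [0,0,0,-1,0]
    - [0,0,0,-1,0]
    - [0,0,0,-1,0]
    - [0,0,0,-1,0]
    - [0,0,0,-1,0]

```text
clock: 15.12
tcp_pos: [0.5628, -0.1282, 0.112]
tool_rot: [0.338, 0.941, 0.0, -0.001]
wrist_force: [0.3, -0.5, 0.0]
opening: 0.5
```

Call:
play_rows:
  increments:
    - [0,0,0,-1,0]
    - [0,0,0,-1,0]
    - [0,0,0,-1,0]
    - [0,0,0,-1,0]
    - [0,0,0,-1,0]
    - [0,0,0,-1,0]
    - [0,0,0,-1,0]
    - [0,0,0,-1,0]

```text
clock: 16.12
tcp_pos: [0.5628, -0.1282, 0.112]
tool_rot: [0.065, 0.998, 0.0, -0.001]
wrist_force: [-0.6, -0.1, 0.5]
opening: 0.502
```

```bash
sed -i 's/^FX=.*/FX=np.array([.569,-.0535]);YAW=np.radians(85.75)/' h.py; python3 - <<'E'
from h import *
print(fx(-.085,0,.03));go(fx(-.085,0,.03))
crop("scene",185,180,345,300,5,"s11.png")
crop("top",295,200,425,275,6,"t11.png")
E
```

```text
[ 0.56270078 -0.13826627  0.03      ]
clk 16.12 tcp [ 0.5628 -0.1282  0.112 ] theta 172.53 tilt [-0.001  0.    -1.   ] F [-0.6 -0.1  0.5] M [ 0.   -0.02  0.02] op 0.502 q [-0.32  0.03  1.89  0.    1.22 -1.76]
rows total tx,ty,tz: [-0.0027 -0.02    0.1639]
```

View pics/s11.png

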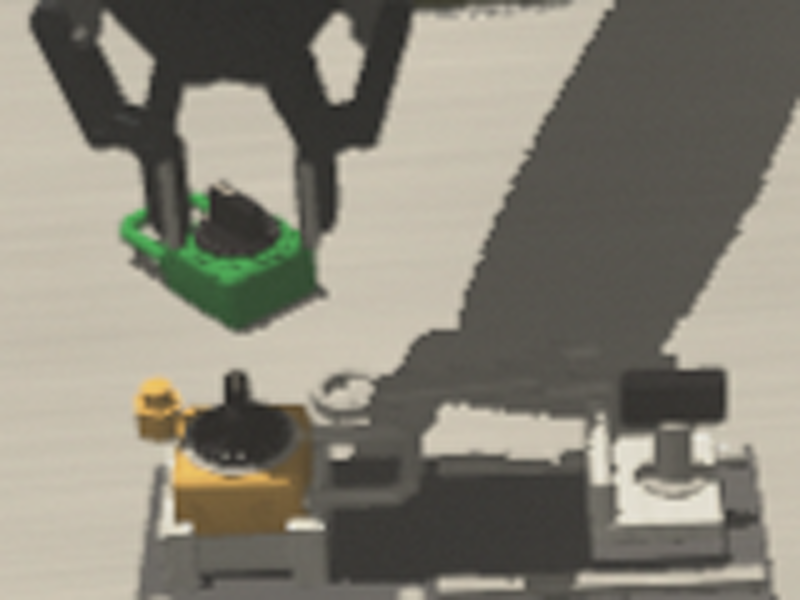

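View pics/t11.png

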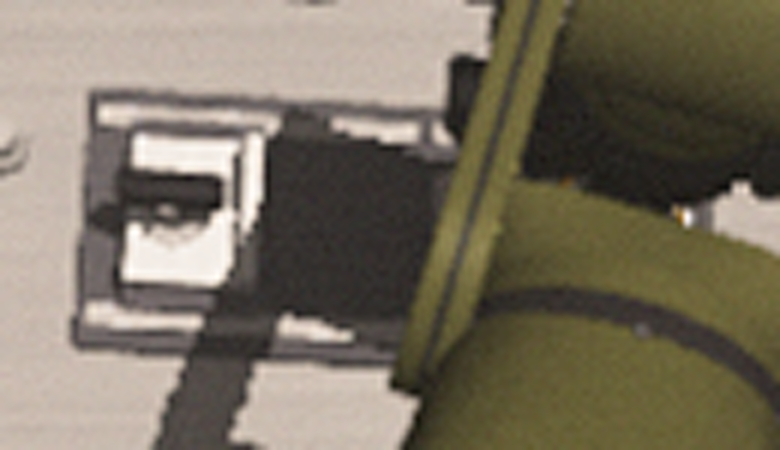

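Call:
play_rows:
  increments:
    - [0,0,0,-1,0]
    - [0,0,0,-1,0]
    - [0,0,0,-0.6,0]
    - [0,-0.02,0.05,0,0]
    - [0,0,0.05,0,0]
    - [0,0,0.04,0,0]
    - [0,0,0.012,0,0]
    - [0,0,0,0,0]

```text
clock: 17.23
tcp_pos: [0.5637, -0.1385, 0.0365]
tool_rot: [-0.024, 1.0, 0.0, -0.0]
wrist_force: [0.1, 0.1, -0.2]
opening: 0.501
```

```bash
python3 - <<'E'
from h import *
go(fx(-.085,0,.031))
crop("scene",185,180,345,300,5,"s12.png")
E
```

```text
clk 17.23 tcp [ 0.5637 -0.1385  0.0365] theta -177.23 tilt [-0.  0. -1.] F [ 0.1  0.1 -0.2] M [-0.02 -0.03  0.02] op 0.501 q [-0.33  0.12  1.93  0.    1.09 -1.95]
rows total tx,ty,tz: [0.0019 0.0007 0.0111]
```

View pics/s12.png

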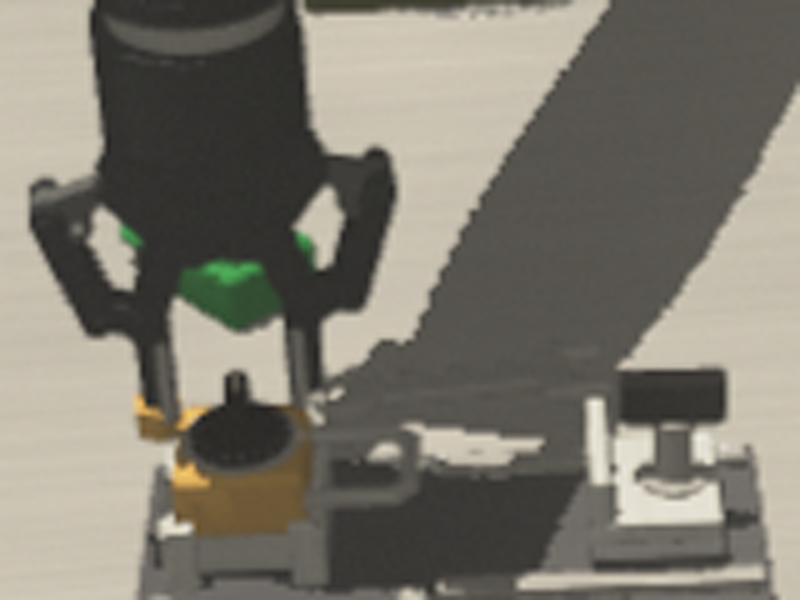

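Call:
play_rows:
  increments:
    - [0.002,0,0.01,0,0]
    - [0,0,0,0,0]
    - [0,0,0,0,-0.4]
    - [0,0,0,0,-0.8]
    - [0,0,0,0,-1]
    - [0,0,0,0,-1]
  force: 40

```text
clock: 18.02
tcp_pos: [0.5629, -0.1384, 0.032]
tool_rot: [-0.024, 1.0, 0.0, 0.0]
wrist_force: [-0.9, 3.1, 2.1]
opening: 0.1
```

```bash
python3 - <<'E'
from h import *
go(fx(-.085,0,.031))
crop("scene",185,180,345,300,5,"s13.png")
E
```

```text
clk 18.02 tcp [ 0.5629 -0.1384  0.032 ] theta -177.24 tilt [ 0.     0.001 -1.   ] F [-0.9  3.1  2.1] M [ 0.38  0.08 -0.01] op 0.1 q [-0.33  0.12  1.94  0.    1.08 -1.95]
rows total tx,ty,tz: [0.0004 0.0003 0.002 ]
```

View pics/s13.png

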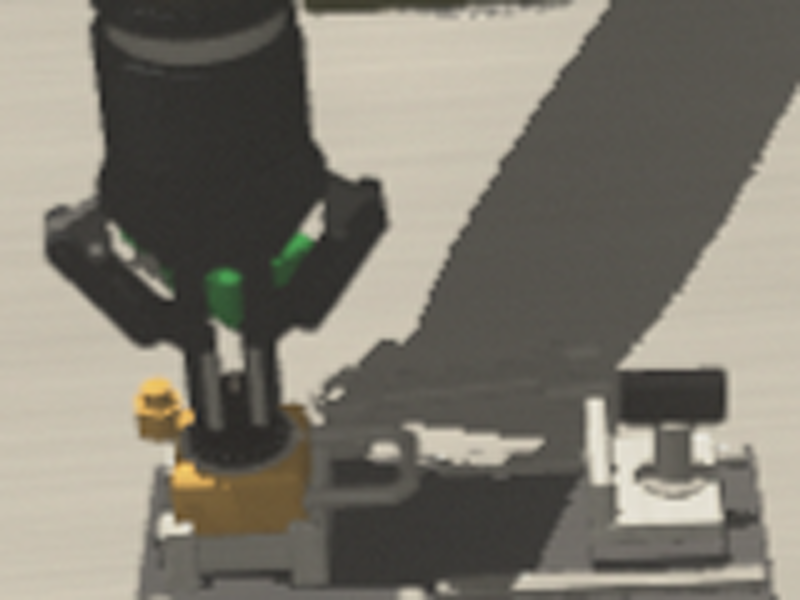

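Call:
play_rows:
  increments:
    - [0,0,0,1,-1]
    - [0,0,0,1,-1]
    - [0,0,0,1,-1]
    - [0,0,0,1,-1]
    - [0,0,0,1,-1]
    - [0,0,0,1,-1]
    - [0,0,0,1,-1]
    - [0,0,0,1,-1]

```text
clock: 19.08
tcp_pos: [0.5629, -0.1387, 0.032]
tool_rot: [0.253, 0.967, 0.0, 0.0]
wrist_force: [0.7, 2.3, 2.1]
opening: 0.103
```

Call:
play_rows:
  increments:
    - [0,0,0,1,-1]
    - [0,0,0,1,-1]
    - [0,0,0,1,-1]
    - [0,0,0,1,-1]
    - [0,0,0,1,-1]
    - [0,0,0,1,-1]
    - [0,0,0,1,-1]
    - [0,0,0,0,-1]

```text
clock: 20.08
tcp_pos: [0.5629, -0.1388, 0.0319]
tool_rot: [0.479, 0.878, 0.0, 0.0]
wrist_force: [-1.0, 0.9, 2.5]
opening: 0.103
```

```bash
python3 - <<'E'
from h import *
go(fx(-.085,0,.031))
crop("scene",185,180,345,300,5,"s14.png")
E
```

```text
clk 20.07 tcp [ 0.5629 -0.1388  0.0319] theta 122.82 tilt [ 0. -0. -1.] F [-1.   0.9  2.5] M [ 0.3   0.15 -0.07] op 0.103 q [-0.33  0.12  1.94 -0.    1.08 -0.91]
rows total tx,ty,tz: [0.001  0.0003 0.0019]
```

View pics/s14.png

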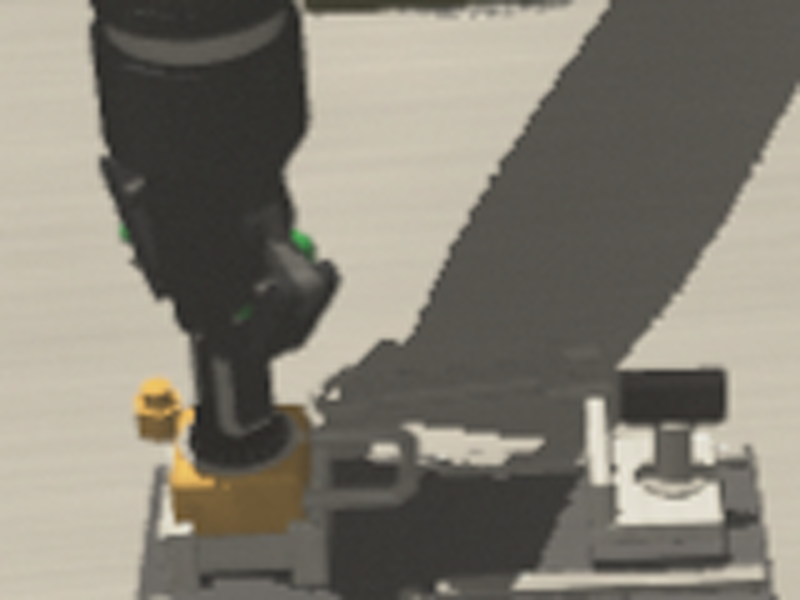

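Call:
play_rows:
  increments:
    - [0,0,0,1,-1]
    - [0,0,0,1,-1]
    - [0,0,0,1,-1]
    - [0,0,0,1,-1]
    - [0,0,0,1,-1]
    - [0,0,0,1,-1]
    - [0,0,0,1,-1]
    - [0,0,0,0.5,-1]

```text
clock: 21.12
tcp_pos: [0.5627, -0.1388, 0.0319]
tool_rot: [0.69, 0.724, -0.0, -0.0]
wrist_force: [-1.4, 1.3, 3.3]
opening: 0.1
```

```bash
python3 - <<'E'
from h import *
go(fx(-.085,0,.031))
crop("scene",185,180,345,300,5,"s15.png")
E
```

```text
clk 21.12 tcp [ 0.5627 -0.1388  0.0319] theta 92.76 tilt [-0. -0. -1.] F [-1.4  1.3  3.3] M [0.35 0.22 0.03] op 0.1 q [-0.33  0.12  1.94 -0.    1.08 -0.38]
rows total tx,ty,tz: [0.001  0.0001 0.0018]
```

View pics/s15.png

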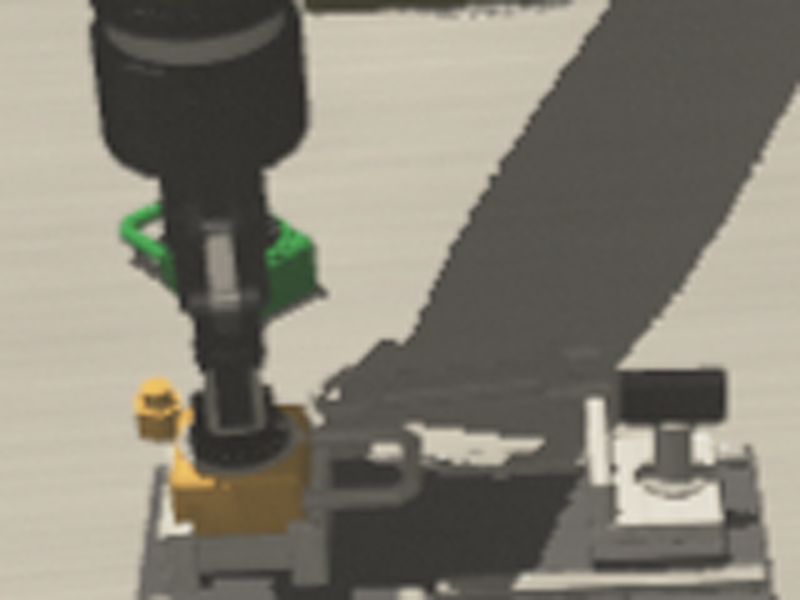

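Call:
play_rows:
  increments:
    - [0,0,0,0.6,-1]
    - [0,0,0,0.6,-1]
    - [0,0,0,0.5,-1]
    - [0,0,0,0,-1]

```text
clock: 21.68
tcp_pos: [0.5627, -0.1388, 0.0319]
tool_rot: [0.731, 0.682, -0.0, -0.0]
wrist_force: [-2.2, 1.4, 4.6]
opening: 0.102
```

```bash
python3 - <<'E'
from h import *
go(fx(-.085,0,.031))
crop("scene",185,180,345,300,5,"s16.png")
E
```

```text
clk 21.68 tcp [ 0.5627 -0.1388  0.0319] theta 85.99 tilt [-0.  0. -1.] F [-2.2  1.4  4.6] M [ 0.34  0.41 -0.03] op 0.102 q [-0.33  0.12  1.94 -0.    1.08 -0.26]
rows total tx,ty,tz: [ 0.0011 -0.0001  0.0018]
```

View pics/s16.png

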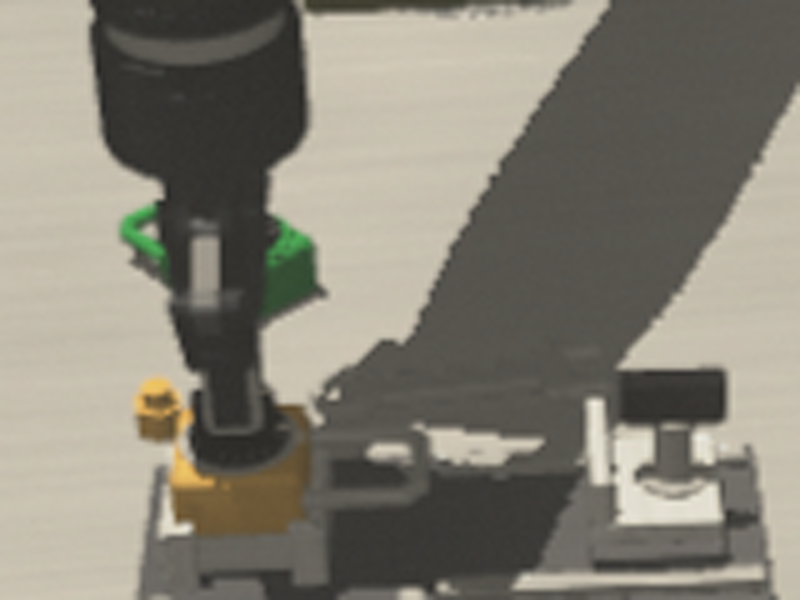

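Call:
play_rows:
  increments:
    - [0,0,0,0,0]
    - [0,0,0,0,0]
    - [0,0,-0.06,0,0]
    - [0,0,-0.06,0,0]
    - [0,0,-0.06,0,0]
    - [0.07,0,0,0,-0.2]
    - [0.07,0,0,0,-0.2]

```text
clock: 22.6
tcp_pos: [0.5681, -0.0687, 0.1222]
tool_rot: [0.732, 0.681, 0.0, 0.001]
wrist_force: [0.6, -0.1, -0.0]
opening: 0.4
```

Call:
play_rows:
  increments:
    - [0,0,0,1,-0.2]
    - [0,0,0,1,-0.2]
    - [0,0,0,1,-0.2]
    - [0,0,0,1,-0.2]
    - [0,0,0,1,-0.2]
    - [0,0,0,1,-0.2]
    - [0,0,0,1,-0.2]
    - [0,0,0,1,-0.2]

```text
clock: 23.6
tcp_pos: [0.5676, -0.0691, 0.1213]
tool_rot: [0.892, 0.453, -0.0, 0.0]
wrist_force: [-0.7, -0.0, 0.1]
opening: 0.398
```

Call:
play_rows:
  increments:
    - [0,0,0,1,-0.2]
    - [0,0,0,1,-0.2]
    - [0,0,0,1,-0.2]
    - [0,0,0,1,-0.2]
    - [0,0,0,1,-0.2]
    - [0,0,0,1,-0.2]
    - [0,0,0,1,-0.2]
    - [0,0,0,1,-0.2]

```text
clock: 24.6
tcp_pos: [0.5676, -0.0691, 0.1213]
tool_rot: [0.982, 0.189, -0.0, 0.0]
wrist_force: [0.1, 0.4, 0.1]
opening: 0.398
```

Call:
play_rows:
  increments:
    - [0,0,0,1,-0.2]
    - [0,0,0,1,-0.2]
    - [0,0,0,1,-0.2]
    - [0,0,0,1,-0.2]
    - [0,0,0,1,-0.2]
    - [0,0,0,1,-0.2]
    - [0,0,0,0.5,-0.2]
    - [0,0,0,0,-0.2]

```text
clock: 25.6
tcp_pos: [0.5676, -0.069, 0.1215]
tool_rot: [0.999, -0.035, -0.0, 0.0]
wrist_force: [-0.5, 0.4, -0.1]
opening: 0.395
```

```bash
python3 - <<'E'
from h import *
print(fx(-.015,0,-.006));go(fx(-.015,0,-.006))
crop("scene",185,180,345,300,5,"s17.png");crop("top",295,200,425,275,6,"t17.png")
for c in ("scene","top"):print(c,[(round(d["conf"],2),d["location"]) for d in landmark_of("shackle_bow",c)])
E
```

```text
[ 0.56788837 -0.06845875 -0.006     ]
clk 25.6 tcp [ 0.5676 -0.069   0.1215] theta -4.0 tilt [-0. -0. -1.] F [-0.5  0.4 -0.1] M [0.   0.03 0.01] op 0.395 q [-0.21  0.01  1.89 -0.    1.24  1.43]
rows total tx,ty,tz: [ 0.0005 -0.0012  0.2551]
scene [(0.69, [0.6337, -0.2481, 0.016]), (0.62, [0.3189, -0.1772, 0.0177]), (0.55, [0.5675, -0.0657, 0.0471])]
top [(0.62, [0.6361, -0.2504, 0.0145]), (0.56, [0.3184, -0.177, 0.0138]), (0.38, [0.4666, -0.1733, 0.0025])]
```

View pics/s17.png

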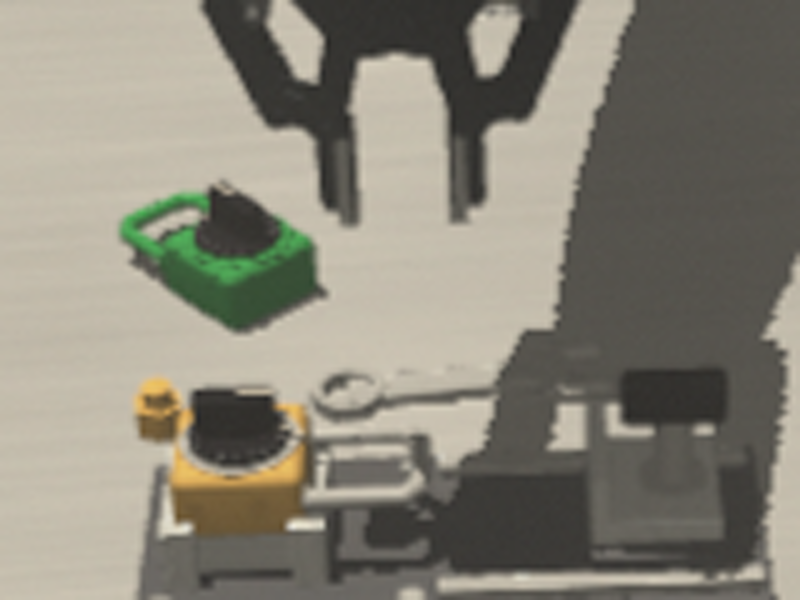

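View pics/t17.png

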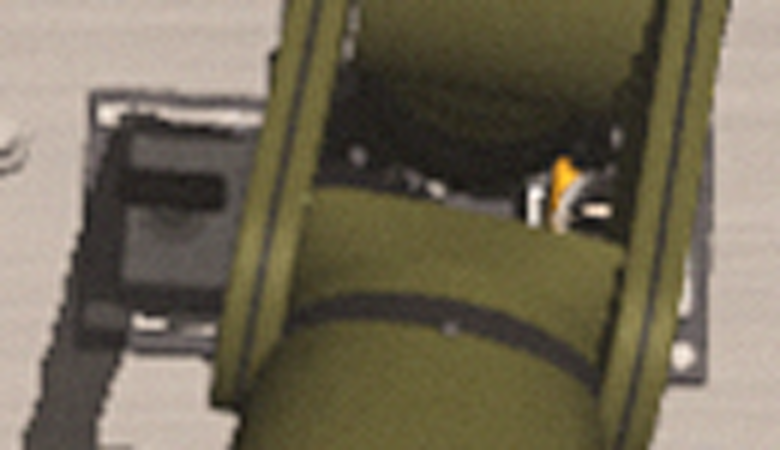

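Call:
play_rows:
  increments:
    - [0,-0.006,0.05,0,-0.2]
    - [0,0,0.06,0,-0.2]
    - [0,0,0.05,0,-0.2]
    - [0,0,0.02,0,-0.2]
    - [0,0,0.01,0,-0.2]
    - [0,0,0,0,-0.2]

```text
clock: 26.55
tcp_pos: [0.5684, -0.0661, 0.0273]
tool_rot: [0.999, -0.035, 0.0, 0.0]
wrist_force: [0.3, -0.8, -0.2]
opening: 0.397
```

```bash
python3 - <<'E'
from h import *
go([.5678,-.066,-.006])
crop("scene",185,180,345,300,5,"s18.png")
E
```

```text
clk 26.55 tcp [ 0.5684 -0.0661  0.0273] theta -4.03 tilt [ 0.001 -0.    -1.   ] F [ 0.3 -0.8 -0.2] M [-0.02  0.02  0.06] op 0.397 q [-0.21  0.11  1.96  0.    1.07  1.43]
rows total tx,ty,tz: [-0.0012 -0.      0.0667]
```

View pics/s18.png

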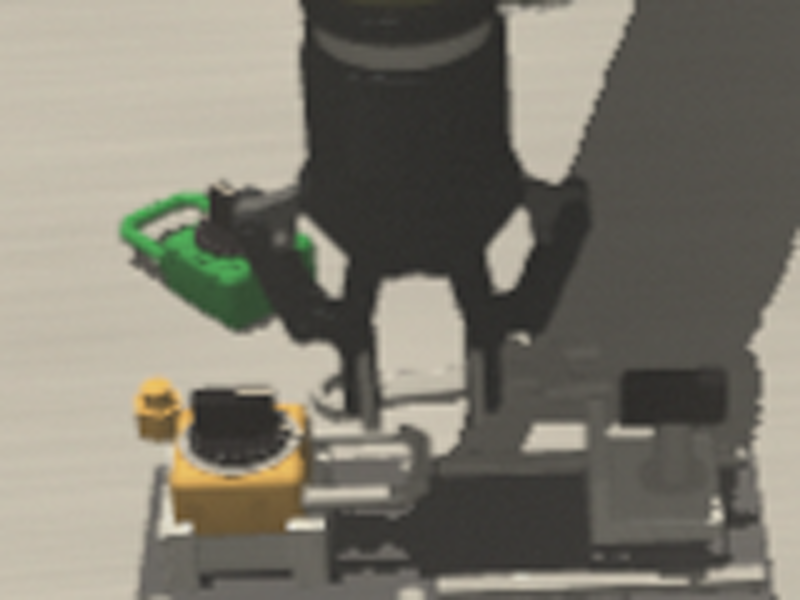

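Call:
play_rows:
  increments:
    - [0,0,0.02,0,-0.2]
    - [0,0,0.02,0,-0.2]
    - [0,0,0.016,0,-0.2]
    - [0,0,0.01,0,-0.2]
    - [0,0,0,0,-0.2]

```text
clock: 27.22
tcp_pos: [0.5674, -0.0658, -0.007]
tool_rot: [0.999, -0.035, -0.001, -0.0]
wrist_force: [-0.7, -0.2, 0.9]
opening: 0.402
```

```bash
python3 - <<'E'
from h import *
go([.5678,-.066,-.006])
crop("scene",185,180,345,300,5,"s19.png")
E
```

```text
clk 27.23 tcp [ 0.5674 -0.0658 -0.007 ] theta -4.03 tilt [-0.001  0.    -1.   ] F [-0.7 -0.2  0.9] M [ 0.   -0.04  0.  ] op 0.402 q [-0.21  0.16  1.97  0.    1.01  1.43]
rows total tx,ty,tz: [ 0.0008  0.0003 -0.002 ]
```

View pics/s19.png

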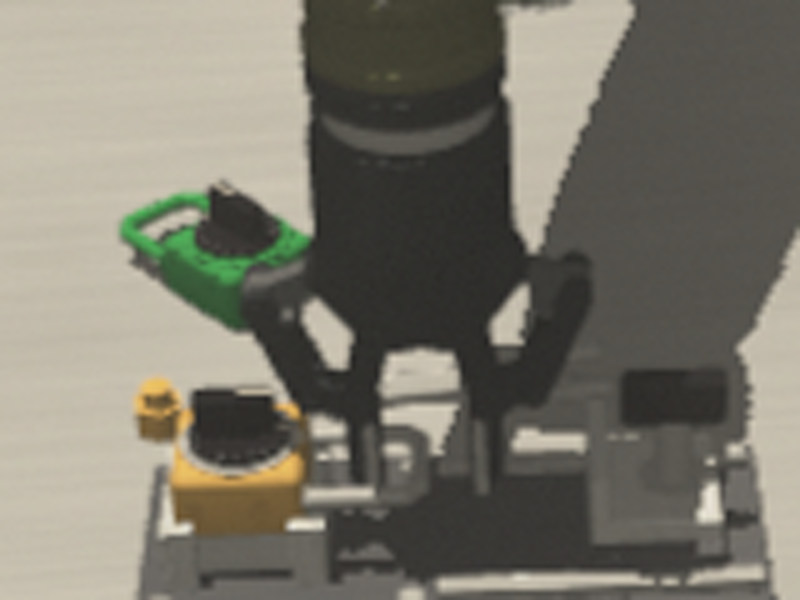

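Call:
play_rows:
  increments:
    - [0,0,0,0,-0.5]
    - [0,0,0,0,-0.8]
    - [0,0,0,0,-1]
    - [0,0,0,0,-1]
  force: 40

```text
clock: 27.78
tcp_pos: [0.5682, -0.0661, -0.0059]
tool_rot: [0.999, -0.035, 0.0, 0.0]
wrist_force: [-0.3, -1.0, 1.1]
opening: 0.067
```

```bash
python3 - <<'E'
from h import *
go([.5678,-.066,-.006])
crop("scene",185,180,345,300,5,"s20.png")
E
```

```text
clk 27.77 tcp [ 0.5682 -0.0661 -0.0059] theta -4.03 tilt [ 0.001 -0.    -1.   ] F [-0.3 -1.   1.1] M [-0.09  0.05 -0.05] op 0.067 q [-0.21  0.16  1.97 -0.    1.01  1.43]
rows total tx,ty,tz: [-0.0007 -0.0001  0.0003]
```

View pics/s20.png

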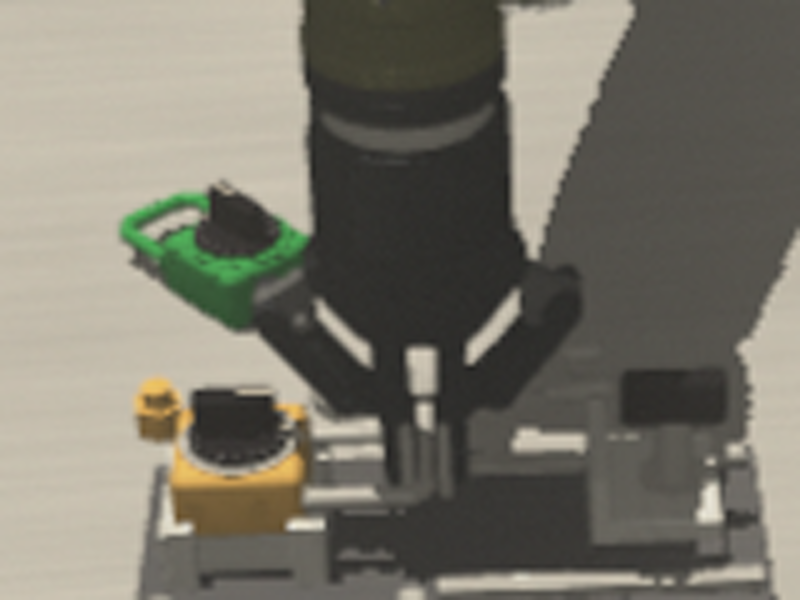

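Call:
play_rows:
  increments:
    - [0,-0.008,0,0,-1]
    - [0,-0.01,0,0,-1]
    - [0,-0.01,0,0,-1]
    - [0,0,0,0,-1]

```text
clock: 28.32
tcp_pos: [0.569, -0.0515, -0.0062]
tool_rot: [0.999, -0.035, 0.0, -0.0]
wrist_force: [0.1, -1.7, 1.8]
opening: 0.073
```

```bash
python3 - <<'E'
from h import *
go([.5678,-.066,-.006])
crop("scene",185,180,345,300,5,"s21.png")
E
```

```text
clk 28.32 tcp [ 0.569  -0.0515 -0.0062] theta -4.0 tilt [ 0.  0. -1.] F [ 0.1 -1.7  1.8] M [-0.19  0.02 -0.03] op 0.073 q [-0.18  0.16  1.97  0.    1.01  1.46]
rows total tx,ty,tz: [-0.0004  0.029  -0.0004]
```

View pics/s21.png

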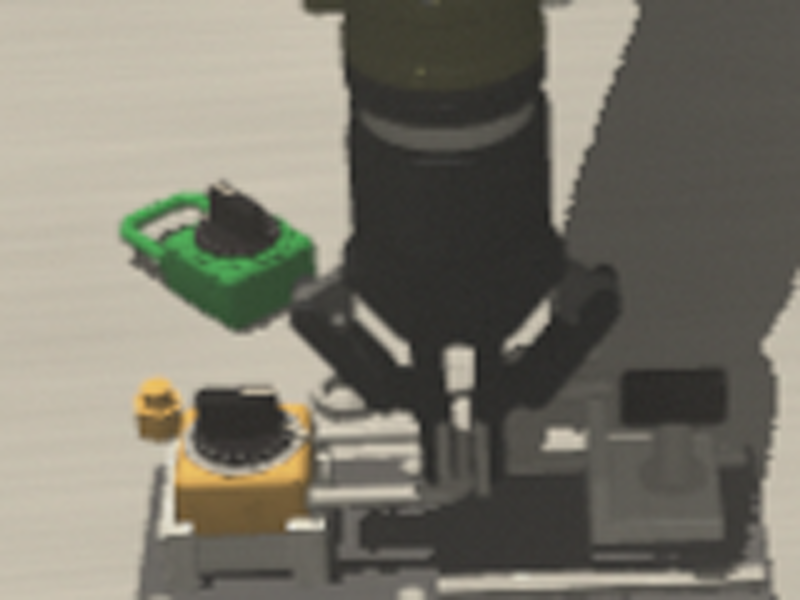

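Call:
play_rows:
  increments:
    - [0,-0.006,0,0,-1]
    - [0,-0.004,0,0,-1]
    - [0,0,0,0,-1]

```text
clock: 28.75
tcp_pos: [0.5692, -0.0492, -0.0063]
tool_rot: [0.999, -0.035, 0.0, 0.002]
wrist_force: [-0.1, -11.0, 0.1]
opening: 0.074
```

```bash
python3 - <<'E'
from h import *
go([.5678,-.066,-.006])
E
```

```text
clk 28.75 tcp [ 0.5692 -0.0492 -0.0063] theta -3.98 tilt [ 0.    -0.004 -1.   ] F [ -0.1 -11.    0.1] M [-1.78  0.01 -0.04] op 0.074 q [-0.18  0.16  1.97 -0.    1.01  1.46]
rows total tx,ty,tz: [-0.0005  0.0337 -0.0006]
```

Call:
play_rows:
  increments:
    - [0,-0.005,0,0,-1]
    - [0,0,0,0,-1]
    - [0,0,0,0,-1]

```text
clock: 29.12
tcp_pos: [0.5693, -0.0492, -0.0064]
tool_rot: [0.999, -0.034, 0.0, 0.004]
wrist_force: [-1.0, -19.9, -0.2]
opening: 0.071
```

```bash
python3 - <<'E'
from h import *
go([.5678,-.066,-.006])
crop("scene",185,180,345,300,5,"s22.png")
E
```

```text
clk 29.12 tcp [ 0.5693 -0.0492 -0.0064] theta -3.95 tilt [-0.    -0.008 -1.   ] F [ -1.  -19.9  -0.2] M [-3.12  0.05 -0.02] op 0.071 q [-0.18  0.16  1.97 -0.01  1.01  1.47]
rows total tx,ty,tz: [-0.0006  0.0337 -0.0006]
```

View pics/s22.png

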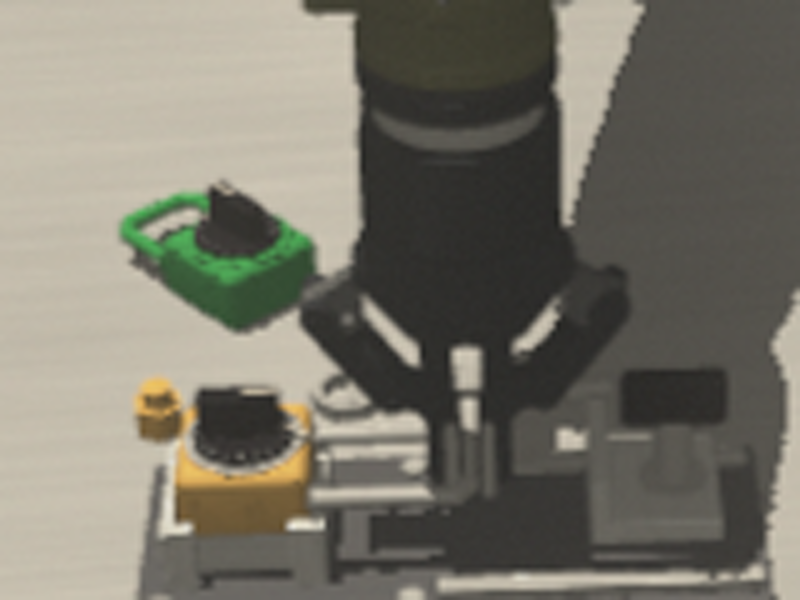

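Call:
play_rows:
  increments:
    - [0,0.006,0,0,-1]
    - [0,0.003,0,0,-1]
    - [0,0,0,0,-0.5]
    - [0,0,0,0,-0.4]
    - [0,0,0,0,-0.4]

```text
clock: 29.8
tcp_pos: [0.5687, -0.0483, -0.0066]
tool_rot: [0.999, -0.035, -0.0, -0.0]
wrist_force: [0.0, 0.3, 0.0]
opening: 0.3
```

Call:
play_rows:
  increments:
    - [0,0,-0.02,0,-0.4]
    - [0,0,-0.06,0,-0.4]
    - [0,0,-0.08,0,-0.4]
    - [0,0,-0.08,0,0]
    - [0,0,-0.02,0,0.7]
    - [0,0,0,0,0.7]

```text
clock: 30.55
tcp_pos: [0.5694, -0.049, 0.1245]
tool_rot: [0.999, -0.035, 0.001, 0.0]
wrist_force: [0.2, -0.5, 0.1]
opening: 0.848
```

```bash
python3 - <<'E'
from h import *
go([.5628,-.137,.12])
crop("scene",185,180,345,300,5,"s23.png")
E
```

```text
clk 30.55 tcp [ 0.5694 -0.049   0.1245] theta -4.03 tilt [ 0.002 -0.    -1.   ] F [ 0.2 -0.5  0.1] M [-0.05 -0.   -0.03] op 0.848 q [-0.18  0.    1.89  0.    1.24  1.46]
rows total tx,ty,tz: [-0.0008  0.1766  0.0089]
```

View pics/s23.png

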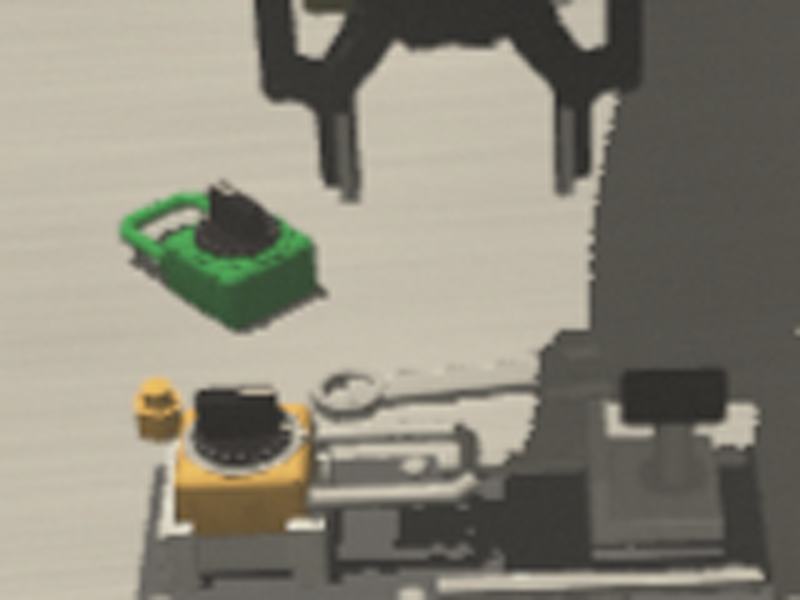

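Shackle out (bow outer edge now at crop x≈475 vs 415 closed), dial pointing at the mark. Now go over the lock and turn to jaws across y.

Call:
play_rows:
  increments:
    - [0,0.06,0,0,0.7]
    - [0,0.06,0,0,0.7]
    - [0,0.057,0,0,0.7]
    - [0,0,0,-1,0.7]
    - [0,0,0,-1,0.7]
    - [0,0,0,-1,0.7]
    - [0,0,0,-1,0.7]
    - [0,0,0,-1,0.7]

```text
clock: 31.6
tcp_pos: [0.5613, -0.1367, 0.1208]
tool_rot: [0.99, 0.14, -0.002, -0.001]
wrist_force: [0.3, -0.3, 0.3]
opening: 0.849
```

Call:
play_rows:
  increments:
    - [0,0,0,-1,0.7]
    - [0,0,0,-1,0.7]
    - [0,0,0,-1,0.7]
    - [0,0,0,-1,0.7]
    - [0,0,0,-1,0.7]
    - [0,0,0,-1,0.7]
    - [0,0,0,-1,0.7]
    - [0,0,0,-1,0.7]

```text
clock: 32.6
tcp_pos: [0.5613, -0.1367, 0.1209]
tool_rot: [0.913, 0.408, -0.002, -0.002]
wrist_force: [-0.6, 0.1, -0.3]
opening: 0.851
```

Call:
play_rows:
  increments:
    - [0,0,0,-1,0.7]
    - [0,0,0,-1,0.7]
    - [0,0,0,-1,0.7]
    - [0,0,0,-1,0.7]
    - [0,0,0,-1,0.7]
    - [0,0,0,-1,0.7]
    - [0,0,0,-1,0.7]
    - [0,0,0,-1,0.7]

```text
clock: 33.6
tcp_pos: [0.5613, -0.1367, 0.1209]
tool_rot: [0.765, 0.643, -0.001, -0.002]
wrist_force: [-0.5, -0.2, -0.3]
opening: 0.852
```

Call:
play_rows:
  increments:
    - [0,0,0,-1,0.7]
    - [0,0,0,-0.45,0.7]
    - [0,0,0,0,0.7]

```text
clock: 33.98
tcp_pos: [0.5621, -0.137, 0.1223]
tool_rot: [0.733, 0.68, -0.001, -0.001]
wrist_force: [0.0, -0.0, 0.6]
opening: 0.85
```

```bash
python3 - <<'E'
from h import *
go([.5628,-.137,-.006])
E
```

```text
clk 33.98 tcp [ 0.5621 -0.137   0.1223] theta 85.74 tilt [-0.002  0.001 -1.   ] F [ 0.  -0.   0.6] M [0.02 0.   0.01] op 0.85 q [-0.33  0.02  1.88  0.    1.24 -0.26]
rows total tx,ty,tz: [-0.      0.002   0.2567]
```

Call:
play_rows:
  increments:
    - [0,0.001,0.05,0,0.7]
    - [0,0,0.06,0,0.7]
    - [0,0,0.04,0,0.7]
    - [0,0,0.015,0,0.7]
    - [0,0,0,0,0.7]

```text
clock: 34.6
tcp_pos: [0.5633, -0.1373, 0.041]
tool_rot: [0.733, 0.68, -0.0, -0.0]
wrist_force: [-0.2, -0.3, 0.0]
opening: 0.849
```

```bash
python3 - <<'E'
from h import *
go([.5628,-.137,-.006])
crop("scene",185,180,345,300,5,"s24.png")
E
```

```text
clk 34.6 tcp [ 0.5633 -0.1373  0.041 ] theta 85.76 tilt [-0.  0. -1.] F [-0.2 -0.3  0. ] M [ 0.05  0.01 -0.03] op 0.849 q [-0.33  0.11  1.93  0.    1.1  -0.26]
rows total tx,ty,tz: [ 0.0005 -0.001   0.0941]
```

View pics/s24.png

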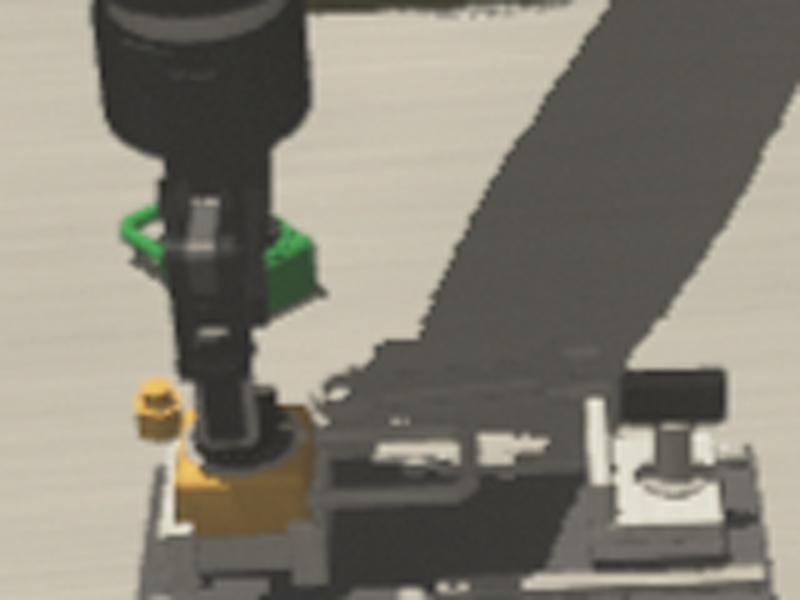

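```bash
python3 - <<'E'
from h import *
s=sense();a,M=th(s);t=s["tcp_pos"].copy()
f=t+M[:,1]*.045;f[2]=.085
print("finger tip",(proj("scene",f)-[185,180])*5)
t[2]=0
for y in(.026,-.026):
  for x in(.026,-.026):
    print(x,y,(proj("scene",t+M[:,0]*x+M[:,1]*y+[0,0,.06])-[185,180])*5)
print("ring ctr",(proj("scene",t+[0,0,.0645])-[185,180])*5)
E
```

```text
finger tip [[227.4748349  455.44334808]]
0.026 0.026 [[304.0679344  474.86774197]]
-0.026 0.026 [[167.7998971  480.03144481]]
0.026 -0.026 [[309.18205576 395.73504565]]
-0.026 -0.026 [[178.13593232 400.48512266]]
ring ctr [[239.01604184 427.77847613]]
```

Call:
play_rows:
  increments:
    - [0.003,0,0.03,0,0.7]
    - [0,0,0.03,0,0.7]
    - [0,0,0.02,0,0.7]
    - [0,0,0.011,0,0.7]
    - [0,0,0,0,0.7]

```text
clock: 35.28
tcp_pos: [0.5631, -0.1357, -0.0049]
tool_rot: [0.733, 0.681, -0.0, -0.0]
wrist_force: [0.9, 0.9, -0.3]
opening: 0.853
```

```bash
python3 - <<'E'
from h import *
go([.5628,-.136,-.006])
crop("scene",185,180,345,300,5,"s25.png")
E
```

```text
clk 35.27 tcp [ 0.5631 -0.1357 -0.0049] theta 85.77 tilt [-0.001  0.    -1.   ] F [ 0.9  0.9 -0.3] M [-0.07  0.02 -0.01] op 0.853 q [-0.33  0.17  1.95 -0.    1.02 -0.26]
rows total tx,ty,tz: [-0.0007 -0.0005  0.0021]
```

View pics/s25.png

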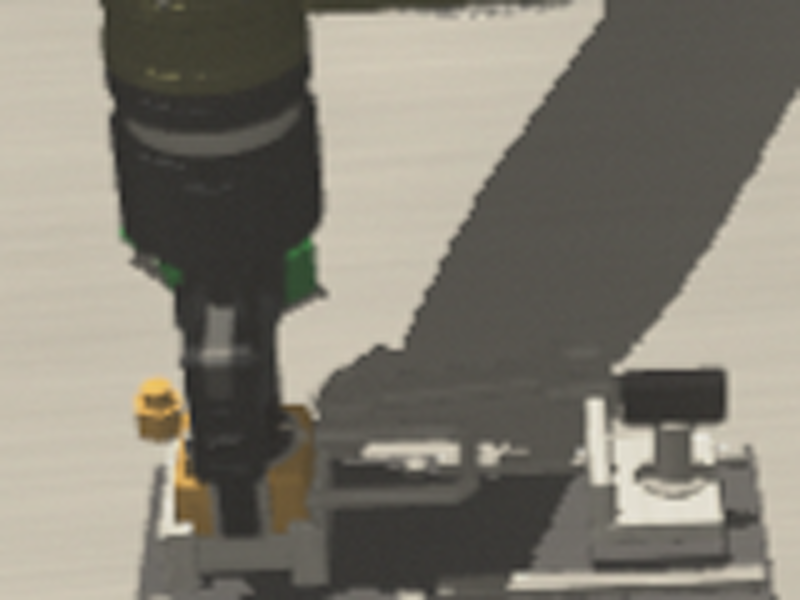

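Call:
play_rows:
  increments:
    - [0,0,0,0,0.3]
    - [0,0,0,0,0.1]
    - [0,0,0,0,-0.2]
    - [0,0,0,0,-0.6]
    - [0,0,0,0,-1]
    - [0,0,0,0,-1]
  force: 70

```text
clock: 36.08
tcp_pos: [0.5636, -0.136, -0.0033]
tool_rot: [0.733, 0.681, -0.0, 0.0]
wrist_force: [-3.6, -0.3, 6.2]
opening: 0.597
```

```bash
python3 - <<'E'
from h import *
go([.5628,-.136,-.006])
E
```

```text
clk 36.08 tcp [ 0.5636 -0.136  -0.0033] theta 85.77 tilt [ 0. -0. -1.] F [-3.6 -0.3  6.2] M [0.01 0.54 0.02] op 0.597 q [-0.33  0.17  1.95 -0.    1.02 -0.26]
rows total tx,ty,tz: [-0.0002 -0.0015  0.0054]
```

Call:
play_rows:
  increments:
    - [0,0,-0.01,0,-1]
    - [0,0,-0.015,0,-1]
    - [0,0,-0.025,0,-1]
    - [0,0,-0.04,0,-1]
    - [0,0,-0.04,0,-1]
    - [0,0,-0.04,0,-1]
    - [0,0,0,0,-1]

```text
clock: 36.95
tcp_pos: [0.5656, -0.1365, 0.0841]
tool_rot: [0.733, 0.681, 0.001, 0.003]
wrist_force: [-0.0, -0.4, -3.7]
opening: 0.592
```

```bash
python3 - <<'E'
from h import *
go([.5628,-.136,.23])
cv2.imwrite("pics/s26.png",snapshot("scene")[:,:,::-1])
E
```

```text
clk 36.95 tcp [ 0.5656 -0.1365  0.0841] theta 85.77 tilt [ 0.006 -0.002 -1.   ] F [-0.  -0.4 -3.7] M [-0.01 -0.01 -0.06] op 0.592 q [-0.33  0.06  1.9   0.    1.17 -0.26]
rows total tx,ty,tz: [ 1.000e-04 -3.900e-03 -2.918e-01]
```

View pics/s26.png

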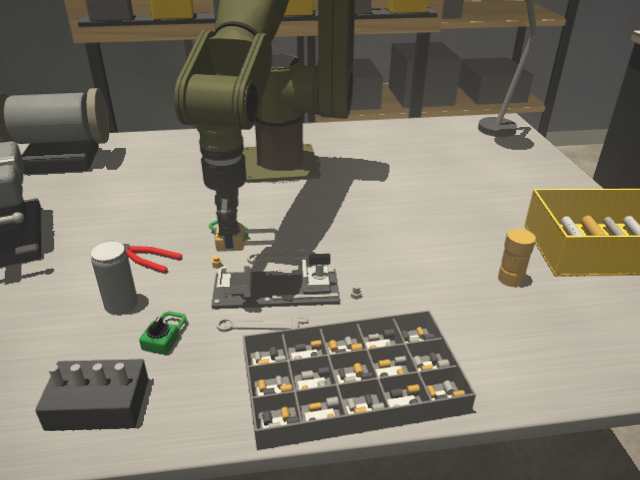

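Call:
play_rows:
  increments:
    - [0,0,-0.04,0,-1]
    - [0,0,-0.05,0,-1]
    - [0,0,-0.05,0,-1]
    - [0,0,-0.05,0,-1]
    - [0,0,-0.05,0,-1]
    - [0,0,-0.03,0,-1]
    - [0,0,0,0,-1]
    - [0,0,0,0,-1]

```text
clock: 38.0
tcp_pos: [0.5627, -0.1356, 0.2143]
tool_rot: [0.733, 0.681, -0.001, -0.001]
wrist_force: [-0.8, -0.3, -5.4]
opening: 0.597
```

```bash
python3 - <<'E'
from h import *
go([.5628,-.136,.23])
im=snapshot("scene");crop("scene",150,80,350,320,3,"s27.png",im)
it=snapshot("top");crop("top",270,150,470,340,4,"t27.png",it)
for q in("lock","shackle_bow","dial_nose","knob_grip"):
  for c in("scene","top"):print(q,c,[(round(d["conf"],2),d["location"].round(3) if hasattr(d["location"],"round") else d["location"]) for d in landmark_of(q,c)])
E
```

```text
clk 38.0 tcp [ 0.5627 -0.1356  0.2143] theta 85.77 tilt [-0.002  0.001 -1.   ] F [-0.8 -0.3 -5.4] M [0.   0.03 0.  ] op 0.597 q [-0.33 -0.04  1.79 -0.    1.4  -0.26]
rows total tx,ty,tz: [-0.0008  0.0001 -0.0313]
lock scene [(0.97, [0.6992, -0.2743, -0.0003]), (0.88, [0.368, -0.1422, 0.003]), (0.75, [0.5653, -0.1343, 0.2468])]
lock top [(0.7, [0.5678, -0.1392, 0.2425])]
shackle_bow scene [(0.72, [0.5711, -0.0501, 0.2614]), (0.65, [0.3183, -0.1779, 0.0179]), (0.54, [0.6343, -0.2504, 0.0152])]
shackle_bow top [(0.76, [0.5683, -0.0471, 0.2553]), (0.69, [0.4557, -0.0439, 0.0029])]
dial_nose scene [(0.84, [0.6739, -0.2649, 0.0322]), (0.72, [0.3518, -0.1496, 0.0365]), (0.44, [0.5634, -0.1158, 0.2846])]
dial_nose top []
knob_grip scene [(0.65, [0.5724, 0.0345, 0.074]), (0.58, [0.5595, -0.1363, 0.2887])]
knob_grip top [(0.52, [0.5742, 0.0342, 0.0726])]
```

View pics/s27.png

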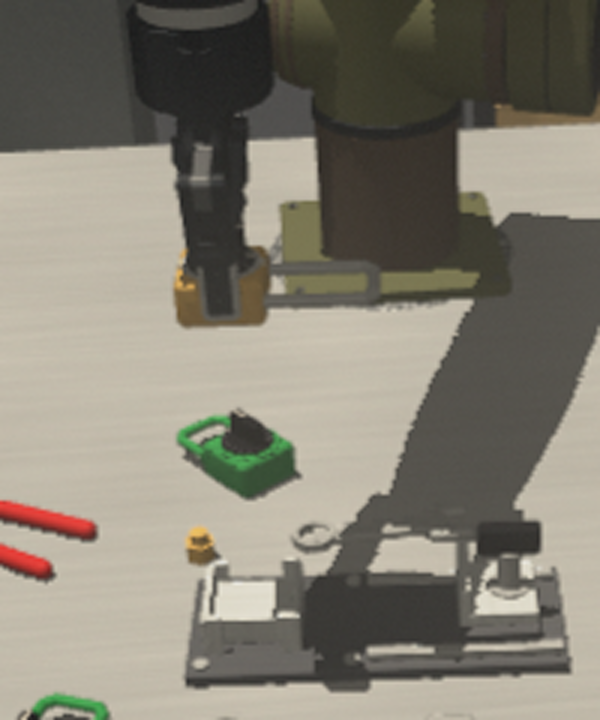

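View pics/t27.png

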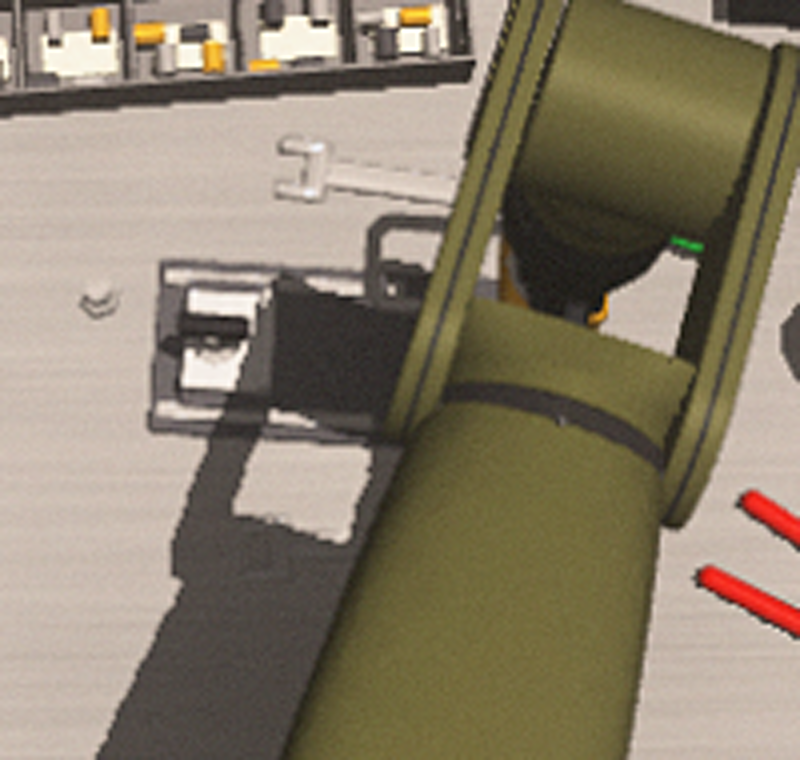

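```bash
python3 - <<'E'
from rig import *
print(finish_job())
E
```

```text
the job is handed in; nothing more can be done
None
```

The job is handed in at about 38 s of the 72 s allowed, with the lock still held.

**What I did, in order**
1. Turned the clamp knob anticlockwise to roughly 1.55 rad and slid the stop about 60 mm, until its end stop pushed back with 12 N.
2. Turned the dial clockwise about 97° until the notch clicked. The shackle sprang out about 5.6 mm.
3. Pulled the shackle by its bow until a firm end stop (20 N).
4. Gripped the lock body across its y sides at 70 N and lifted it out level.

**Last checks**
- **Height:** the networks put the lock's underside at about 0.245 m. The measured tool tilt is about 0.1°.
- **Shackle:** the bow is 85 to 92 mm from the lock's centre. Fully open is 88 mm.
- **Dial:** the last network reading puts the pointer towards the shackle, as it should at 0.
- **Stop and knob:** the stop is still back and the knob bar lies along the slide.
- **Other things on the bench:** those I could see in the last pictures looked untouched. The arm hid part of the top view, and I did not re-measure each one.

**One disagreement:** the pictures showed the finger tips about 39 mm higher than the reported TCP. My first close on the knob missed because of this. I set all later heights with that offset, and the grips that followed confirmed it.

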